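# Pack the tea-cup lids in the tin and hang up the scoop

### The job

Put the tea things away for the night: take the clear lid off the round steel tin, pack all the cup lids that are out into the tin flat in honeycomb fashion (the blue one in the middle, the white ones close round it, every white one next to another white one and no half-gaps between them, so that any empty place left in the ring is a whole place), and then put the tin's clear lid back on, fully seated. Also take the wooden tea scoop out of the chopstick holder and hang it by its hole on the brass peg of the stand. Leave the night lamp, the Buddha and the little dish with the marble where they are.

Things in the scene. Friction and masses are not known exactly. Their poses are not given: they have to be found in the camera images.
- tin: round steel tin, open at the top once its lid is off, fixed to the cabinet: outside 198 mm across and 46 mm high, inside 192 mm across, floor 4 mm thick. Seven 60 mm cup lids fit as one in the middle and six round it, best at 63 mm from centre to centre. Origin: centre of the underside, z up.
- tin_lid: clear plastic lid of the tin: plate 208 mm across, 4 mm thick, resting on the rim; below it a plug 5 mm deep, 184 mm across (176 at the bottom); on top a central wooden knob 24 mm across, 26 mm high. Origin: centre of the plug's underside, z up (knob 9 to 35 mm). Seated, it lies 41 mm above the tin's origin. It can be laid down 0.42 m ahead and 0.22 m right of the robot base. 175 to 325 g.
- blue_lid: Blue tea-cup lid, 60 mm across: round ceramic plate 12 mm thick, lower edge bevelled (52 mm across at the underside, 60 from 4 mm up), with an upright wooden knob 22 mm across on its centre, 12 to 34 mm above the underside. Origin: centre of the underside, z up along the knob. Starts on the cabinet top. 40 to 85 g.
- white_lid1: White tea-cup lid, 60 mm across: round ceramic plate 12 mm thick, lower edge bevelled (52 mm across at the underside, 60 from 4 mm up), with an upright wooden knob 22 mm across on its centre, 12 to 34 mm above the underside. Origin: centre of the underside, z up along the knob. Starts on the cabinet top. 40 to 85 g. Three to six of the six white ones are present.
- white_lid2: White tea-cup lid, 60 mm across: round ceramic plate 12 mm thick, lower edge bevelled (52 mm across at the underside, 60 from 4 mm up), with an upright wooden knob 22 mm across on its centre, 12 to 34 mm above the underside. Origin: centre of the underside, z up along the knob. Starts on the cabinet top. 40 to 85 g. Three to six of the six white ones are present.
- white_lid3: White tea-cup lid, 60 mm across: round ceramic plate 12 mm thick, lower edge bevelled (52 mm across at the underside, 60 from 4 mm up), with an upright wooden knob 22 mm across on its centre, 12 to 34 mm above the underside. Origin: centre of the underside, z up along the knob. Starts on the cabinet top. 40 to 85 g. Three to six of the six white ones are present.
- white_lid4: White tea-cup lid, 60 mm across: round ceramic plate 12 mm thick, lower edge bevelled (52 mm across at the underside, 60 from 4 mm up), with an upright wooden knob 22 mm across on its centre, 12 to 34 mm above the underside. Origin: centre of the underside, z up along the knob. Starts on the cabinet top. 40 to 85 g. Three to six of the six white ones are present.
- white_lid5: White tea-cup lid, 60 mm across: round ceramic plate 12 mm thick, lower edge bevelled (52 mm across at the underside, 60 from 4 mm up), with an upright wooden knob 22 mm across on its centre, 12 to 34 mm above the underside. Origin: centre of the underside, z up along the knob. Starts on the cabinet top. 40 to 85 g. Three to six of the six white ones are present.
- white_lid6: White tea-cup lid, 60 mm across: round ceramic plate 12 mm thick, lower edge bevelled (52 mm across at the underside, 60 from 4 mm up), with an upright wooden knob 22 mm across on its centre, 12 to 34 mm above the underside. Origin: centre of the underside, z up along the knob. Starts on the cabinet top. 40 to 85 g. Three to six of the six white ones are present.
- scoop: flat wooden tea scoop, 168 mm long, 10 mm thick, 36 mm wide (46 mm in the lowest 56 mm), upright at the start in the chopstick holder, holed end up, with a little play (lean to 0.1 rad). Origin: centre of its bottom end; z along its length, x normal to the flat faces, y across its width. Round 22 mm hole through along x, centred 140 mm above the bottom. 50 g.
- scoop_eye (a point): centre of the hole of the scoop, 28 mm below its upper end; same axes as the scoop
- holder: bamboo chopstick holder, an open-topped upright box fixed to the cabinet, 26 mm (x) by 62 mm (y) outside, 80 mm high, walls and floor 6 mm. Origin: centre of the underside, z up. The scoop stands in it on the floor, flat faces across its x.
- peg_stand: fixed stand: round foot 90 mm across, 10 mm high; vertical post 14 mm thick, 195 mm high; straight round brass peg 8 mm thick, sticking out from the post along the stand's own -x (roughly towards the robot), from 180 mm up at the post's axis, rising to 200 mm up at its end 70 mm out. Origin: centre of the foot's underside, z up.
- peg_mid (a point): point on the peg's axis half way along it, 35 mm out from the post's axis and 190 mm up; axes as the stand's
- peg_tip (a point): end of the peg's axis, 70 mm out from the post's axis and 200 mm up; axes as the stand's
- night_lamp: bystander: press-button night lamp of frosted plastic, 80 mm across, 87 mm high; loose. Origin: centre of the underside.
- buddha: bystander: ceramic Buddha figurine, 90 mm across, 135 mm high; loose. Origin: centre of the underside.
- dish: bystander: small white dish 68 mm across with a glass marble fixed in it, 27 mm high; loose. Origin: centre of the underside.
Things that resemble listed ones, but are neither listed nor needed, are in the scene too. Of the things like the scoop, leave any that is turquoise; of the rest the smaller one is meant.

How it is judged:
By the outcome, as a careful person would: the job done as asked, in the order asked, and still so for the second after the job is handed in, with the robot touching nothing.
Of white_lid1, white_lid2, white_lid3, white_lid4, white_lid5, white_lid6 only 3 to 6 are there at a start; the rules pass over those that are not, and their reading is None.
At some moment in a run one of blue_lid, white_lid1, white_lid2, white_lid3, white_lid4, white_lid5, white_lid6 may be knocked a few centimetres aside while the robot is not near it.
It also fails if it takes over 210 s, if anything falls off the work surface, if the arm or the gripper's body presses on something with over 40 N, if the wrist force passes 120 N, or if a joint passes its speed limit or range.

### The arm

A 7-joint arm with a two-finger parallel gripper is mounted at the origin on the work surface. World frame = base frame: x ahead of the robot, y to its left, z up, the work surface at z = 0. Lengths are in m, angles in rad, forces in N, time in s.
With the tool pointing down it reaches from about 0.425 to 0.875 m from the base axis. Payload 4.7 kg.
Tool frame: the origin (TCP) lies at the very end of the fingers, on their centre line; the grasp point (between the pads) lies 19 mm behind it; z points along the fingers, y is the line along which they close (so a half turn about z gives the same grasp; the last joint's range is limited). The gripper opens to 87 mm and grips with 3 to 60 N. Pads are 19 mm wide; open, the fingers measure 117 mm over their backs; the gripper's body (75 mm by 190 mm) begins 51 mm behind the grasp point.
Start: joints at [1.276, 0.321, -0.07, 1.45, 0.023, 1.371, -0.057], TCP at [0.198, -0.619, 0.185] pointing down, gripper open.
Joint ranges: [-2.86, 2.86], [-0.3, 2.09], [-1.38, 1.24], [0.06, 2.45], [-1.56, 4.7], [0.09, 2.05], [-2.69, 2.69]. Speed limits (rad/s): [2.57, 2.57, 3.14, 3.14, 3.14, 3.14, 3.14].

### API

Orientations are given as a rotation vector (axis times angle).
In Python, from bench import ctrl gives the robot as it stands.
- The arm moves only by the shell command python3 -m jog 'ROWS' [FORCE]. ROWS is JSON, a list that holds one entry, the list of rows, each a list of 7 numbers: the shift along the tool's x, y, z in mm, then the turn, a rotation vector about the tool's x, y, z in degrees, then the finger opening in mm, from 0 to 87. A call has 1 to 10 rows; each row is the pose to reach, as a shift and turn from the pose commanded when the call began, along the tool's axes at that moment; what a row does not reach only later rows make up. A row lasts 1/10 s, in which the tool goes at most 50 mm and 8.59 degrees, less where a joint would pass 70% of its speed; a pose out of reach is approached as far as the arm can. A call with a gripper value outside its range is refused whole. The fingers move at their own pace and stop on an object; FORCE is the grip in N (left out, the last holds). Time passes only in rows, so rows that repeat a pose let the fingers close. It gives the time, the measured TCP pose, the force, the opening and the grip force at its end, in the units of the state.
- ctrl.get_state(): the state, without advancing time (a new reading comes with each control period).
- ctrl.get_image(name): name is "scene" or "top"; returns a dict with "image" (384x512x3 uint8, red, green, blue), "depth" (384x512 float32, m along the optical axis (not along the pixel's ray), 0 where there is no reading), "fov_y" (degrees; the focal length in pixels is half the picture's height over the tangent of half this angle, whatever the lens; pixels are square), "cx", "cy" (the principal point, pixels), "rvec" (rotation vector, rad) and "tvec" (3), from world to camera coordinates, as OpenCV has them. Camera axes: x right, y down, z forward; pixel columns grow to the right and rows downward; lengths in m; the calibration is good to about 2 mm. A picture is of the moment at which its call begins.
- ctrl.close_job(): hands the job in; it is judged then, once.
The state is a dict: "time": time; "joint_positions": joint angles; "qd": joint speeds; "joint_torque": joint torques, N m; "position": TCP position; "tool_rot": TCP orientation; "ft_force": force on the tool from outside, world axes, zero at the start; "torque": the same for the moment, N m; "grip_width": opening from 0.0 (shut) to 1.0 (fully open); "grip_force": force on a finger pad.
Only numpy, scipy, OpenCV 4.12 (cv2) and the standard library are available. Lean on these libraries where they do the work, as an engineer would, in place of code of your own. Each camera call takes 0.05 s, during which the arm holds its last target. There are 200 camera calls.

## Working session

There is one attempt and no reset: what is moved stays moved. The work goes in short steps, Python scripts to look and compute and a shell command to move; the robot and the scene stay as the last step left them, time stands still between calls to the robot, and variables do not carry over. Pictures are saved under pics/ and viewed, at most 16 in all, crops included, and the job is handed in when it is done.

```bash
mkdir -p pics; ls
cat > h.py <<'E'
import numpy as np, cv2
from bench import ctrl
def grab(n):
    d=ctrl.get_image(n); d['R']=cv2.Rodrigues(np.array(d['rvec'],float))[0]; d['t']=np.array(d['tvec'],float).ravel()
    d['f']=d['image'].shape[0]/2/np.tan(np.radians(d['fov_y'])/2); return d
def ray(d,u,v):
    r=d['R'].T@np.array([(u-d['cx'])/d['f'],(v-d['cy'])/d['f'],1]); return -d['R'].T@d['t'],r
def onz(d,u,v,z):
    o,r=ray(d,u,v); return o+r*(z-o[2])/r[2]
def cloud(d):
    h,w=d['depth'].shape; v,u=np.mgrid[:h,:w]; Z=d['depth']
    P=np.stack([(u-d['cx'])/d['f']*Z,(v-d['cy'])/d['f']*Z,Z],-1)
    P=(P-d['t'])@d['R']; P[Z==0]=np.nan; return P
def save(d,name,s=1.5):
    cv2.imwrite('pics/'+name,cv2.resize(d['image'][:,:,::-1],None,fx=s,fy=s,interpolation=cv2.INTER_CUBIC))
E
python3 - <<'E'
from h import *
for n in('scene','top'):
    d=grab(n); save(d,n+'0.png'); np.save('pics/'+n,d,allow_pickle=True)
    print(n,d['fov_y'],d['cx'],d['cy'],-d['R'].T@d['t'],d['R'][2], (d['depth']>0).mean())
print(ctrl.get_state())
E
```

```text
pics
scene 44.33887830407447 250.18986769788904 200.0308593794795 [ 1.02465605 -0.7446904   1.06915636] [-0.35900478  0.55885174 -0.74752947] 0.9959513346354166
top 49.799987915663465 256.33784434438087 198.92157109259952 [ 0.44194877 -0.05628141  1.23758413] [ 0.14178013  0.01226203 -0.98982223] 0.996063232421875
{'time': 0.1, 'joint_positions': array([ 1.27609468,  0.32171652, -0.0701039 ,  1.4515573 ,  0.0226194 ,
        1.37079034, -0.0568937 ]), 'qd': array([-1.89968121e-03, -2.16412305e-03, -1.13303628e-03, -1.89861428e-03,
        1.80046103e-03, -2.65946145e-04, -5.88803654e-05]), 'joint_torque': array([-9.36334982e-05, -4.92574167e+01, -4.05813837e-01, -3.13396561e+01,
       -6.41683233e-02,  3.95421032e-02,  5.58198872e-05]), 'position': array([ 0.19733147, -0.61873726,  0.18368994]), 'tool_rot': array([-3.10258108e+00, -4.82973929e-01,  5.70970361e-04]), 'ft_force': array([ 0.76262712,  0.35587274, -0.89591125]), 'torque': array([ 0.01884168,  0.01261413, -0.02222111]), 'grip_force': 0.0, 'grip_width': 0.9963756098347212}
```

View pics/scene0.png

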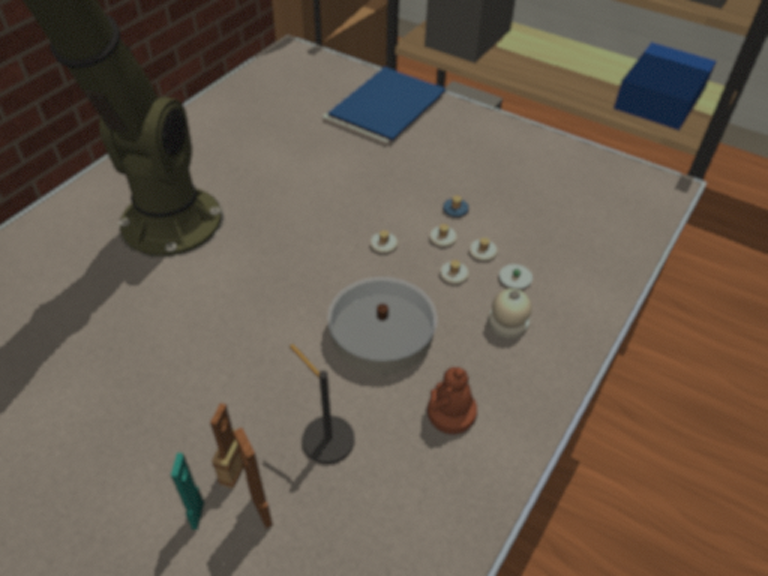

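View pics/top0.png

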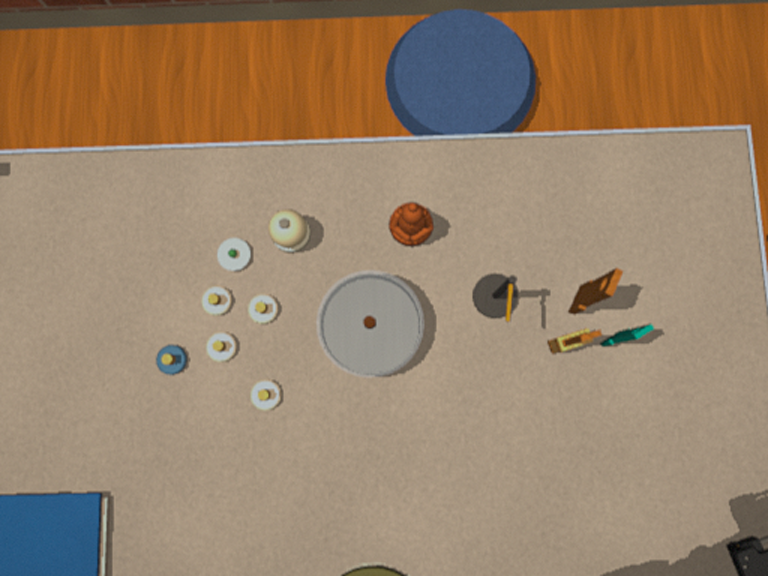

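The top view (1.5× pixels) shows the blue lid at (171,359), four white lids at (216,300), (263,308), (221,347) and (265,394), and the dish at (234,254). The tin is at (370,323), the peg stand at (495,295), and the holder with the brown scoop at (575,340). The turquoise scoop and the larger brown one are decoys.

Run:
```python
from h import *
np.set_printoptions(precision=4,suppress=True)
D={n:np.load(f'pics/{n}.npy',allow_pickle=True).item() for n in('top','scene')}
C={n:cloud(D[n]) for n in D}
d=D['top'];P=C['top'];im=d['image'];hsv=cv2.cvtColor(im,cv2.COLOR_RGB2HSV)
# lids
for n,(u,v) in dict(blue=(171,359),w1=(216,300),w2=(263,308),w3=(221,347),w4=(265,394),dish=(234,254)).items():
    u/=1.5;v/=1.5
    q=P[int(v)-16:int(v)+17,int(u)-16:int(u)+17].reshape(-1,3); q=q[~np.isnan(q[:,0])]
    k=q[q[:,2]>.027];pl=q[(q[:,2]>.008)&(q[:,2]<.018)]
    c,r=cv2.minEnclosingCircle(pl[:,:2].astype(np.float32))
    print(n,'knob',k.mean(0),k[:,2].max(),len(k),'plate',c,r,np.median(pl[:,2]))
# tin knob
def reg(P,x0,x1,y0,y1,z0,z1):
    m=(P[...,0]>x0)&(P[...,0]<x1)&(P[...,1]>y0)&(P[...,1]<y1)&(P[...,2]>z0)&(P[...,2]<z1); return P[m]
c0=onz(d,370/1.5,323/1.5,.07);print('tin approx',c0)
for n in C:
    t=reg(C[n],c0[0]-.05,c0[0]+.05,c0[1]-.05,c0[1]+.05,.058,.1);print(n,'tinknob',len(t),t.mean(0),t[:,2].max())
    t=reg(C[n],c0[0]-.13,c0[0]+.13,c0[1]-.13,c0[1]+.13,.038,.055);c,r=cv2.minEnclosingCircle(t[:,:2].astype(np.float32));print(c,r,np.median(t[:,2]))
s0=onz(d,575/1.5,340/1.5,.1);p0=onz(d,495/1.5,295/1.5,.1);b0=onz(d,595/1.5,290/1.5,.1);print(s0,p0,b0)
for n in C:
  for nm,(a,b) in dict(foot=(.004,.014),post=(.03,.175),peg=(.178,.22)).items():
    t=reg(C[n],p0[0]-.09,p0[0]+.06,p0[1]-.07,p0[1]+.07,a,b)
    if len(t): print(n,nm,len(t),t.mean(0),t.min(0),t.max(0), cv2.minEnclosingCircle(t[:,:2].astype(np.float32)))
  t=reg(C[n],s0[0]-.06,s0[0]+.06,s0[1]-.07,s0[1]+.12,.02,.25)
  for a,b in((.02,.07),(.07,.085),(.09,.12),(.12,.15),(.15,.2)):
    q=t[(t[:,2]>a)&(t[:,2]<b)]
    if len(q)>3: print(n,'scoopreg',a,b,len(q),q.mean(0),cv2.minAreaRect(q[:,:2].astype(np.float32)*1000))
s=D['scene']['image'][250:360,90:200];t=D['top']['image'][160:250,300:450]
cv2.imwrite('pics/crop.png',np.hstack([cv2.resize(s[:,:,::-1],(396,396),interpolation=cv2.INTER_CUBIC),cv2.resize(t[:88,:88+10,::-1],(0,0),fx=4,fy=4.5,interpolation=cv2.INTER_CUBIC)]) if 0 else cv2.resize(s[:,:,::-1],(550,550),interpolation=cv2.INTER_CUBIC))
```

```text
blue knob [0.5102 0.3851 0.0331] 0.03964910496137269 47 plate (0.5109714865684509, 0.38550475239753723) 0.03021678328514099 0.01193393359282035
w1 knob [0.6259 0.2962 0.0332] 0.039077537941516714 44 plate (0.6269233226776123, 0.29647114872932434) 0.03017137385904789 0.011998349150386797
w2 knob [0.6066 0.203  0.0336] 0.038460229563326745 44 plate (0.6066730618476868, 0.2030053287744522) 0.029759010300040245 0.012108683936839615
w3 knob [0.5327 0.2861 0.0333] 0.03730732217149363 45 plate (0.5330414175987244, 0.28611311316490173) 0.02970503456890583 0.0118109487247041
w4 knob [0.4363 0.1976 0.0329] 0.03819294780744548 48 plate (0.4360935091972351, 0.19801795482635498) 0.02982194349169731 0.011901520040178833
dish knob [0.7202 0.2621 0.0274] 0.027918793251173253 3 plate (0.7202084064483643, 0.2619795501232147) 0.034212641417980194 0.010311946970543825
tin approx [ 0.563  -0.0131  0.07  ]
top tinknob 61 [ 0.5663 -0.0121  0.0741] 0.07968579977101382
(0.5673322081565857, -0.011617159470915794) 0.10391617566347122 0.05002598284769792
scene tinknob 73 [ 0.5712 -0.0142  0.0716] 0.078825614162
[... 1961 characters left out ...]
6181640625), (46.09051513671875, 25.392995834350586), 69.10612487792969)
scene scoopreg 0.07 0.085 156 [ 0.5313 -0.4052  0.0776] ((525.3638305664062, -393.5491638183594), (27.752260208129883, 62.5042610168457), 14.567255973815918)
scene scoopreg 0.09 0.12 90 [ 0.5285 -0.3954  0.1047] ((528.6809692382812, -391.6693115234375), (10.72691822052002, 38.02975082397461), 3.243112802505493)
scene scoopreg 0.12 0.15 106 [ 0.5276 -0.3948  0.134 ] ((524.3693237304688, -392.74139404296875), (11.699365615844727, 37.83496856689453), 17.135377883911133)
scene scoopreg 0.15 0.2 137 [ 0.5262 -0.3941  0.1672] ((524.2077026367188, -392.6987609863281), (11.812173843383789, 37.57961654663086), 16.53063201904297)
```

View pics/crop.png

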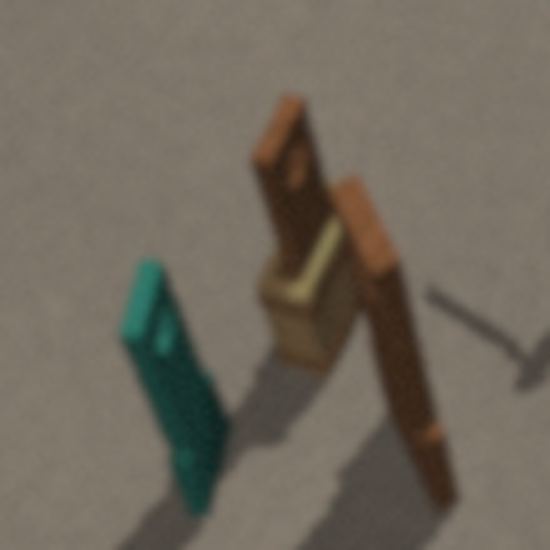

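The crop shows the small brown scoop upright in the holder, with its hole end up and yawed about 16.6°. The measured heights match the text: plates 12 mm, knobs 34 mm, tin lid knob about 76 mm. I'm starting to move.

```bash
cat > to.py <<'E'
import sys; from h import *
from scipy.spatial.transform import Rotation as Rn
np.set_printoptions(precision=1,suppress=True)
s=ctrl.get_state(); R=Rn.from_rotvec(s['tool_rot']); p=s['position']
x,y,z,psi=map(float,sys.argv[1:5]); a=np.radians(psi)
T=Rn.from_matrix(np.array([[np.cos(a),np.sin(a),0],[np.sin(a),-np.cos(a),0],[0,0,-1]]))
print('shift',R.inv().apply(np.array([x,y,z])-p)*1000,'turn',(R.inv()*T).as_rotvec(degrees=True),'now',p*1000,'t',s['time'],'F',s['ft_force'],'g',s['grip_width']*87,s['grip_force'])
E
python3 to.py .45 -.25 .26 90
```

```text
shift [ 352.8 -274.6  -75.9] turn [ -0.1  -0.1 -72.3] now [ 197.3 -618.7  183.7] t 0.1 F [ 0.8  0.4 -0.9] g 86.68467805562074 0.0
```

```bash
python3 -m jog '[[[353,-275,-76,0,0,-72.3,60],[353,-275,-76,0,0,-72.3,60],[353,-275,-76,0,0,-72.3,60],[353,-275,-76,0,0,-72.3,60],[353,-275,-76,0,0,-72.3,60],[353,-275,-76,0,0,-72.3,60],[353,-275,-76,0,0,-72.3,60],[353,-275,-76,0,0,-72.3,60],[353,-275,-76,0,0,-72.3,60],[353,-275,-76,0,0,-72.3,60]]]' 20; python3 to.py .566 -.0115 .13 90
```

```text
time: 1.1
position: [0.4548, -0.2424, 0.262]
tool_rot: [2.206, 2.235, 0.006]
ft_force: [-0.7, -0.3, -0.7]
grip_width: 0.688
grip_force: 0.0
shift [229.2 113.7 132.8] turn [ 0.2 -0.1  0.8] now [ 454.8 -242.4  262. ] t 1.1 F [-0.7 -0.3 -0.7] g 59.82068143583953 0.0
```

```bash
python3 -m jog '[[[229,114,133,0,0,0,60],[229,114,133,0,0,0,60],[229,114,133,0,0,0,60],[229,114,133,0,0,0,60],[229,114,133,0,0,0,60],[229,114,133,0,0,0,60],[229,114,133,0,0,0,60],[229,114,133,0,0,0,60],[229,114,133,0,0,0,60],[229,114,133,0,0,0,60]]]' 20; python3 to.py .566 -.0115 .053 90
python3 - <<'E'
from h import *
for n in('top','scene'):
    d=grab(n);P=cloud(d)
    if n=='top': print(P[0,0])
    save(d,n+'1.png')
E
```

```text
time: 2.1
position: [0.5644, -0.0231, 0.1282]
tool_rot: [2.224, 2.217, -0.0]
ft_force: [-0.3, -0.4, 0.2]
grip_width: 0.688
grip_force: 0.0
shift [11.7  1.5 75.2] turn [ 0.   0.1 -0.2] now [564.4 -23.1 128.2] t 2.1 F [-0.3 -0.4  0.2] g 59.85723966382901 0.0
[ 1.7356221   1.20195912 -0.62045036]
```

View pics/scene1.png

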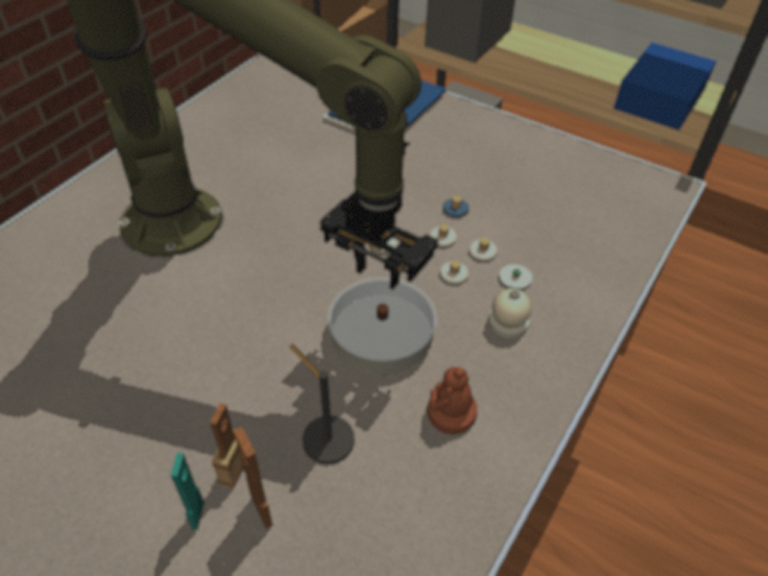

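The gripper is above the tin with its long axis along world x, as assumed. Commanded TCP is (0.564, -0.021, 0.127).

```bash
python3 -m jog '[[[9,4,0,0,0,0,60],[9,4,30,0,0,0,60],[9,4,55,0,0,0,60],[9,4,70,0,0,0,60],[9,4,72,0,0,0,60],[9,4,72,0,0,0,60],[9,4,72,0,0,0,15],[9,4,72,0,0,0,15],[9,4,72,0,0,0,15],[9,4,72,0,0,0,15]]]' 40; python3 -m jog '[[[0,0,0,0,0,0,15],[0,0,0,0,0,0,15],[0,0,0,0,0,0,15],[0,0,-10,0,0,0,15],[0,0,-25,0,0,0,15],[0,0,-50,0,0,0,15],[0,0,-65,0,0,0,15],[0,0,-65,0,0,0,15],[0,0,-65,0,0,0,15]]]' 40; python3 to.py .42 -.22 .12 90
```

```text
time: 3.2
position: [0.5686, -0.0121, 0.0562]
tool_rot: [2.221, 2.221, 0.001]
ft_force: [-0.2, -0.6, -1.0]
grip_width: 0.406
grip_force: 0.0
time: 4.1
position: [0.5684, -0.0122, 0.1209]
tool_rot: [2.221, 2.221, 0.0]
ft_force: [-0.9, -0.5, 0.6]
grip_width: 0.177
grip_force: 0.0
shift [-207.9 -148.4    0.9] turn [ 0.  0. -0.] now [568.4 -12.2 120.9] t 4.1 F [-0.9 -0.5  0.6] g 15.400770205647698 0.0
```

The fingers close slower than I allowed, so it lifted without the knob. I'll check where the lid is.

```bash
python3 -m jog '[[[0,0,-60,0,0,0,45],[-150,0,-60,0,0,0,45],[-150,0,-60,0,0,0,45],[-150,0,-60,0,0,0,45],[-150,0,-60,0,0,0,45],[-150,0,-60,0,0,0,45]]]' 40
python3 - <<'E'
from h import *
c0=(.567,-.012)
def reg(P,x0,x1,y0,y1,z0,z1):
    m=(P[...,0]>x0)&(P[...,0]<x1)&(P[...,1]>y0)&(P[...,1]<y1)&(P[...,2]>z0)&(P[...,2]<z1); return P[m]
for n in ('scene','top'):
    C=cloud(grab(n))
    t=reg(C,c0[0]-.05,c0[0]+.05,c0[1]-.05,c0[1]+.05,.058,.1);print(n,'tinknob',len(t),t.mean(0),t[:,2].max())
    t=reg(C,c0[0]-.13,c0[0]+.13,c0[1]-.13,c0[1]+.13,.038,.055);c,r=cv2.minEnclosingCircle(t[:,:2].astype(np.float32));print(c,r,np.median(t[:,2]))
print(ctrl.get_state()['position'])
E
```

```text
time: 4.7
position: [0.5671, -0.1637, 0.179]
tool_rot: [-2.224, -2.215, 0.001]
ft_force: [-0.1, 1.7, 0.1]
grip_width: 0.505
grip_force: 0.0
scene tinknob 71 [ 0.57052472 -0.01386667  0.07137834] 0.07824444770825917
(0.5694674253463745, -0.010842776857316494) 0.10498742759227753 0.049106343047118445
top tinknob 60 [ 0.56637502 -0.01201403  0.07521746] 0.0818463702260263
(0.5675987005233765, -0.01158450823277235) 0.10407599061727524 0.050060771876797916
[ 0.56794192 -0.16021412  0.17967283]
```

```bash
python3 -m jog '[[[150,0,0,0,0,0,45],[150,0,0,0,0,0,45],[150,0,0,0,0,0,45],[150,0,40,0,0,0,45],[150,0,80,0,0,0,45],[150,0,110,0,0,0,45],[150,0,126,0,0,0,45],[150,0,126,0,0,0,45],[150,0,126,0,0,0,15],[150,0,126,0,0,0,15]]]' 40; python3 -m jog '[[[0,0,0,0,0,0,15],[0,0,0,0,0,0,15],[0,0,0,0,0,0,15],[0,0,0,0,0,0,15],[0,0,0,0,0,0,15]]]' 40
```

```text
time: 5.8
position: [0.5699, -0.0116, 0.0565]
tool_rot: [2.219, 2.22, 0.003]
ft_force: [0.9, -0.3, 0.2]
grip_width: 0.411
grip_force: 0.0
time: 6.3
position: [0.5683, -0.0121, 0.0547]
tool_rot: [2.222, 2.221, -0.0]
ft_force: [0.3, 0.4, -0.8]
grip_width: 0.172
grip_force: 0.0
```

Run:
```python
from h import *
d=grab('scene'); e=grab('top')
a=d['image'][130:240,200:310];b=e['image'][155:265,190:300]
cv2.imwrite('pics/g1.png',cv2.resize(np.hstack([a,b])[:,:,::-1],(800,400),interpolation=cv2.INTER_CUBIC))
```

```text
(no output)
```

View pics/g1.png

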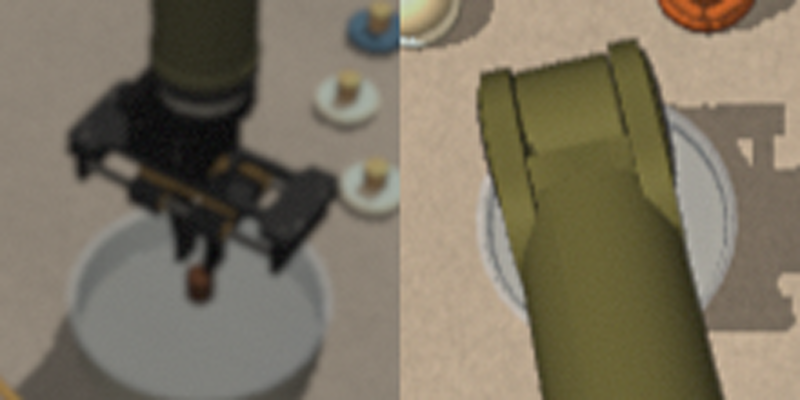

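Run:
```python
from h import *
np.set_printoptions(precision=4,suppress=True)
d=grab('scene');P=cloud(d)
p=ctrl.get_state()['position'];q=d['R']@p+d['t'];print(p,'proj',q[:2]/q[2]*d['f']+[d['cx'],d['cy']])
print({k:v for k,v in d.items() if k not in('image','depth')})
for u,v in((255,208),(250,200),(258,200),(250,198),(257,198)):
    print(u,v,d['image'][v,u],P[v,u])
sub=P[190:215,240:265];im=d['image'][190:215,240:265]
m=(im.max(-1)<45)&(sub[...,2]>.03)
pts=sub[m];o=pts[:,2].argsort()[:12];print(pts[o])
```

```text
[ 0.5682 -0.0121  0.0546] proj [254.2912 210.2475]
{'fov_y': 44.33887830407447, 'cx': 250.18986769788904, 'cy': 200.0308593794795, 'rvec': array([ 2.3283,  0.6998, -0.2545]), 'tvec': array([-0.4573, -0.1781,  1.5833]), 'R': array([[ 0.8361,  0.5486,  0.0086],
       [ 0.4149, -0.6219, -0.6642],
       [-0.359 ,  0.5589, -0.7475]]), 't': array([-0.4573, -0.1781,  1.5833]), 'f': np.float64(471.1999189793593)}
255 208 [64 42 30] [ 0.5746 -0.0188  0.0749]
250 200 [38 38 37] [ 0.56   -0.0224  0.1028]
258 200 [15 20 17] [ 0.5862 -0.0231  0.1198]
250 198 [20 18 21] [ 0.5599 -0.0223  0.1107]
257 198 [26 28 25] [ 0.5831 -0.0235  0.1263]
[[ 0.5725 -0.0204  0.0623]
 [ 0.5753 -0.0144  0.0625]
 [ 0.5779 -0.0185  0.0639]
 [ 0.5697 -0.0213  0.0656]
 [ 0.5728 -0.021   0.0674]
 [ 0.5775 -0.0233  0.0727]
 [ 0.579  -0.0213  0.0971]
 [ 0.5787 -0.0208  0.1006]
 [ 0.5835 -0.0234  0.1019]
 [ 0.56   -0.0224  0.1028]
 [ 0.5604 -0.0179  0.1029]
 [ 0.5563 -0.0217  0.1038]]
```

Run:
```python
from h import *
np.set_printoptions(precision=3,suppress=True)
d=grab('scene');P=cloud(d)
for u in (249,251,254,258):
    print(u);
    for v in range(190,216,2): print(v,d['image'][v,u],P[v,u])
```

```text
249
190 [23 24 23] [ 0.557 -0.023  0.142]
192 [12 11 12] [ 0.556 -0.022  0.133]
194 [20 18 18] [ 0.557 -0.022  0.125]
196 [28 26 27] [ 0.558 -0.024  0.119]
198 [28 27 26] [ 0.558 -0.025  0.112]
200 [35 35 34] [ 0.557 -0.023  0.102]
202 [98 99 95] [0.535 0.011 0.047]
204 [125 126 121] [0.54  0.004 0.048]
206 [125 125 121] [ 0.544 -0.002  0.047]
208 [125 125 120] [ 0.549 -0.01   0.05 ]
210 [124 124 121] [ 0.551 -0.013  0.045]
212 [125 126 121] [ 0.558 -0.023  0.051]
214 [127 127 123] [ 0.56  -0.027  0.048]
251
190 [30 32 28] [ 0.561 -0.02   0.142]
192 [19 19 19] [ 0.562 -0.021  0.135]
194 [20 20 18] [ 0.561 -0.019  0.124]
196 [21 22 20] [ 0.562 -0.02   0.118]
198 [26 26 24] [ 0.562 -0.02   0.11 ]
200 [59 59 57] [ 0.56  -0.018  0.099]
202 [102  99  95] [ 0.562 -0.02   0.093]
204 [95 89 82] [0.544 0.007 0.048]
206 [83 74 69] [ 0.563 -0.022  0.079]
208 [78 73 69] [ 0.561 -0.019  0.066]
210 [78 75 70] [ 0.562 -0.02   0.06 ]
212 [99 98 93] [ 0.56  -0.017  0.047]
214 [125 126 121] [ 0.567 -0.026  0.051]
254
190 [29 29 29] [ 0.59  -0.05   0.185]
192 [25 28 25] [ 0.59  -0.05   0.178]
194 [34 3
[... 209 characters left out ...]
0.076]
206 [79 53 36] [ 0.568 -0.014  0.075]
208 [63 42 31] [ 0.573 -0.022  0.077]
210 [42 27 20] [ 0.572 -0.019  0.065]
212 [53 44 38] [ 0.573 -0.021  0.058]
214 [106 105 100] [ 0.573 -0.021  0.05 ]
258
190 [30 29 31] [ 0.599 -0.045  0.187]
192 [28 27 28] [ 0.602 -0.051  0.186]
194 [26 25 27] [ 0.602 -0.05   0.178]
196 [18 16 21] [ 0.602 -0.05   0.171]
198 [19 18 18] [ 0.586 -0.023  0.127]
200 [13 11 14] [ 0.586 -0.023  0.119]
202 [21 22 21] [ 0.587 -0.023  0.112]
204 [58 56 52] [ 0.587 -0.025  0.106]
206 [74 68 62] [ 0.577 -0.007  0.074]
208 [70 65 61] [ 0.58  -0.011  0.071]
210 [75 72 68] [ 0.581 -0.013  0.064]
212 [97 95 92] [ 0.58  -0.012  0.054]
214 [125 126 122] [ 0.583 -0.016  0.051]
```

The depth shows the fingertips at z≈0.095 while the state says 0.055, and the body's lower edge at ≈0.168 agrees with that. So the reported TCP height is about 41 mm too low, while x and y agree. I'll open, go down 40 mm more and grip.

```bash
python3 -m jog '[[[0,0,0,0,0,0,45],[0,0,0,0,0,0,45],[0,0,0,0,0,0,45],[0,0,0,0,0,0,45],[0,0,0,0,0,0,45],[0,0,0,0,0,0,45],[0,0,15,0,0,0,45],[0,0,30,0,0,0,45],[0,0,38,0,0,0,45],[0,0,38,0,0,0,45]]]' 40; python3 -m jog '[[[0,0,0,0,0,0,15],[0,0,0,0,0,0,15],[0,0,0,0,0,0,15],[0,0,0,0,0,0,15],[0,0,0,0,0,0,15],[0,0,0,0,0,0,15],[0,0,0,0,0,0,15]]]' 40
python3 - <<'E'
from h import *
np.set_printoptions(precision=3,suppress=True)
d=grab('scene');P=cloud(d)
for v in range(196,220,2): print(v,d['image'][v,250],P[v,250],P[v,258])
E
```

```text
time: 7.5
position: [0.5663, -0.0119, 0.0142]
tool_rot: [-2.219, -2.219, 0.004]
ft_force: [-0.4, -0.3, -0.3]
grip_width: 0.516
grip_force: 0.0
time: 8.2
position: [0.5685, -0.012, 0.0171]
tool_rot: [2.221, 2.221, 0.0]
ft_force: [-2.1, -0.4, 4.2]
grip_width: 0.261
grip_force: 40.0
196 [44 43 40] [ 0.572 -0.042  0.145] [ 0.594 -0.037  0.154]
198 [47 47 42] [ 0.573 -0.043  0.138] [ 0.596 -0.04   0.15 ]
200 [24 23 23] [ 0.557 -0.018  0.097] [ 0.597 -0.041  0.143]
202 [22 20 19] [ 0.557 -0.018  0.088] [ 0.604 -0.052  0.15 ]
204 [30 23 23] [ 0.557 -0.018  0.08 ] [ 0.603 -0.05   0.139]
206 [31 26 23] [ 0.558 -0.019  0.074] [ 0.603 -0.05   0.132]
208 [34 32 29] [ 0.558 -0.019  0.064] [ 0.586 -0.022  0.085]
210 [86 84 81] [ 0.558 -0.018  0.055] [ 0.587 -0.023  0.078]
212 [116 116 112] [ 0.558 -0.019  0.047] [ 0.589 -0.026  0.074]
214 [127 128 123] [ 0.563 -0.026  0.049] [ 0.587 -0.023  0.061]
216 [127 128 124] [ 0.57  -0.036  0.054] [ 0.585 -0.019  0.047]
218 [127 128 123] [ 0.571 -0.039  0.05 ] [ 0.59  -0.027  0.05 ]
```

The knob is gripped at 22.7 mm and 40 N. I'm lifting the lid and laying it down at (0.42, -0.22).

```bash
python3 -m jog '[[[0,0,-25,0,0,0,15],[0,0,-60,0,0,0,15],[0,0,-70,0,0,0,15],[0,-45,-70,0,0,0,15],[-20,-90,-70,0,0,0,15],[-60,-120,-70,0,0,0,15],[-105,-148,-70,0,0,0,15],[-150,-148,-70,0,0,0,15],[-190,-148,-70,0,0,0,15],[-208,-148,-70,0,0,0,15]]]' 40; python3 -m jog '[[[0,0,0,0,0,0,15],[0,0,35,0,0,0,15],[0,0,70,0,0,0,15],[0,0,95,0,0,0,15],[0,0,107,0,0,0,15],[0,0,110,0,0,0,15],[0,0,110,0,0,0,15]]]'
python3 - <<'E'
from h import *
np.set_printoptions(precision=3,suppress=True)
d=grab('top');P=cloud(d);save(d,'top2.png')
m=(P[...,2]>.002)&(P[...,2]<.03)&(abs(P[...,0]-.42)<.13)&(abs(P[...,1]+.22)<.13);print(P[m][:,2].mean(),m.sum())
s=grab('scene')
save(s,'scene2.png'); Q=cloud(s); m=(Q[...,2]>.002)&(Q[...,2]<.03)&(abs(Q[...,0]-.42)<.13)&(abs(Q[...,1]+.22)<.13);print(np.percentile(Q[m][:,2],[10,50,90]),m.sum())
E
```

```text
time: 9.25
position: [0.4185, -0.2244, 0.0857]
tool_rot: [2.227, 2.215, -0.002]
ft_force: [0.5, -1.0, -1.5]
grip_width: 0.262
grip_force: 40.0
time: 9.95
position: [0.4209, -0.2193, -0.023]
tool_rot: [2.22, 2.223, 0.001]
ft_force: [-0.5, 0.3, -1.7]
grip_width: 0.267
grip_force: 40.0
0.008452191333048432 2268
[0.005 0.01  0.013] 2609
```

View pics/scene2.png

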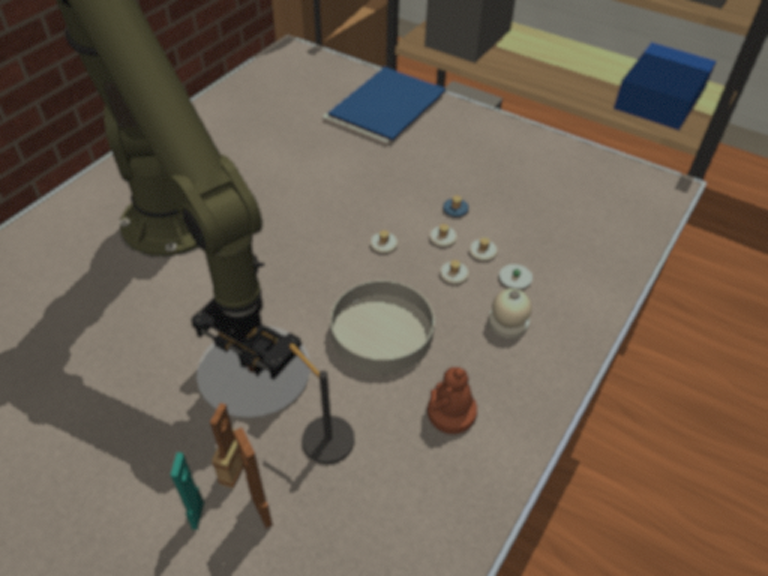

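The lid is off and just above the table. I'm releasing it, and re-measuring the tin rim and the cup lids from that top picture's viewpoint.

```bash
python3 -m jog '[[[0,0,1,0,0,0,45],[0,0,1,0,0,0,45],[0,0,1,0,0,0,45],[0,0,1,0,0,0,45],[0,0,1,0,0,0,45],[0,0,-30,0,0,0,45],[0,0,-70,0,0,0,45],[0,0,-110,0,0,0,45],[0,0,-115,0,0,0,45],[0,0,-115,0,0,0,45]]]'
cat > lids.py <<'E'
from h import *
np.set_printoptions(precision=4,suppress=True)
def cc(m):
    n,l,s,c=cv2.connectedComponentsWithStats(m.astype(np.uint8)); return [(l==i) for i in range(1,n) if s[i,4]>12]
for n in('top','scene'):
    d=grab(n);P=cloud(d);h=cv2.cvtColor(d['image'],cv2.COLOR_RGB2HSV)
    rim=(P[...,2]>.038)&(P[...,2]<.052)&(np.hypot(P[...,0]-.567,P[...,1]+.012)<.112)
    q=P[rim][:,:2]; A=np.c_[2*q,np.ones(len(q))]; s=np.linalg.lstsq(A,(q**2).sum(1),rcond=None)[0]; print(n,'rim',s[:2],np.sqrt(s[2]+s[:2]@s[:2]),len(q))
    k=(h[...,0]>12)&(h[...,0]<32)&(h[...,1]>90)&(h[...,2]>90)&(P[...,2]>.022)&(P[...,2]<.06)&(P[...,0]>.38)&(P[...,0]<.7)&(P[...,1]>-.13)&(P[...,1]<.5)
    for m in cc(k):
        p=P[m]; t=p[p[:,2]>p[:,2].max()-.012]
        v,u=np.nonzero(m); zt=np.percentile(p[:,2],75); print('  knob',np.median(p,0),'n',m.sum(),'mid-extent',(p[:,:2].max(0)+p[:,:2].min(0))/2,'zt',zt)
E
python3 lids.py; python3 to.py .5105 .385 .08 90
```

```text
time: 11.05
position: [0.4212, -0.2207, 0.093]
tool_rot: [2.219, 2.219, 0.0]
ft_force: [0.1, -0.1, -0.1]
grip_width: 0.516
grip_force: 0.0
top rim [ 0.567  -0.0117] 0.0968954377485375 248
  knob [0.6244 0.2959 0.0341] n 41 mid-extent [0.6245 0.2962] zt 0.03514630366650982
  knob [0.6064 0.2014 0.0327] n 39 mid-extent [0.6052 0.2031] zt 0.034850739111364853
  knob [0.5323 0.286  0.0335] n 39 mid-extent [0.531  0.2853] zt 0.034981436700535294
  knob [0.509  0.3847 0.0337] n 45 mid-extent [0.509  0.3856] zt 0.03518065081098235
  knob [0.4348 0.1957 0.0335] n 45 mid-extent [0.4347 0.1974] zt 0.03552322654927435
scene rim [ 0.5695 -0.0113] 0.09704055934786311 378
  knob [0.5125 0.3821 0.03  ] n 20 mid-extent [0.5124 0.387 ] zt 0.03386709506029483
  knob [0.5362 0.2833 0.0327] n 21 mid-extent [0.534  0.2856] zt 0.03417517127693377
  knob [0.4408 0.1938 0.0323] n 25 mid-extent [0.4381 0.1965] zt 0.034934825712659386
  knob [0.6291 0.2919 0.0321] n 21 mid-extent [0.6288 0.2939] zt 0.034150990755374554
  knob [0.6084 0.1997 0.0327] n 23 mid-extent [0.6094 0.2022] zt 0.03427717884982676
shift [604.7  91.   10.8] turn [-0.1 -0.  -0. ] now [ 419.4 -219.7   90.5] t 11.15 F [ 0.2  1.  -0.5] g 44.744903407886355 0.0
```

Positions hold to 1–2 mm in both views. The tin centre is (0.568, -0.0115). Commanded TCP is (0.420, -0.220, 0.091) in reported z. Next is the blue lid.

```bash
python3 -m jog '[[[50,8,0,0,0,0,45],[98,16,0,0,0,0,45],[146,24,0,0,0,0,45],[194,32,0,0,0,0,45],[242,40,0,0,0,0,45],[290,46,0,0,0,0,45],[338,52,0,0,0,0,45],[386,60,0,0,0,0,45],[434,69,0,0,0,0,45],[450,69,0,0,0,0,45]]]' 30; python3 -m jog '[[[48,10,0,0,0,0,42],[96,20,0,0,0,0,42],[140,23,0,0,0,0,42],[155.5,23,20,0,0,0,42],[155.5,23,50,0,0,0,42],[155.5,23,85,0,0,0,42],[155.5,23,108,0,0,0,42],[155.5,23,115,0,0,0,42],[155.5,23,115,0,0,0,42],[155.5,23,115,0,0,0,42]]]'; python3 -m jog '[[[0,0,0,0,0,0,12],[0,0,0,0,0,0,12],[0,0,0,0,0,0,12],[0,0,0,0,0,0,12],[0,0,0,0,0,0,12],[0,0,0,0,0,0,12],[0,0,0,0,0,0,12]]]'
```

```text
time: 12.15
position: [0.4875, 0.2359, 0.0901]
tool_rot: [-2.211, -2.225, -0.001]
ft_force: [-0.4, 0.6, -0.4]
grip_width: 0.514
grip_force: 0.0
time: 13.15
position: [0.5111, 0.3852, -0.0249]
tool_rot: [-2.22, -2.221, 0.004]
ft_force: [-0.5, -0.8, -0.5]
grip_width: 0.483
grip_force: 0.0
time: 13.85
position: [0.5123, 0.3854, -0.0234]
tool_rot: [2.222, 2.221, -0.0]
ft_force: [0.0, -0.3, -1.0]
grip_width: 0.24
grip_force: 30.0
```

```bash
python3 -m jog '[[[0,0,-40,0,0,0,12],[0,0,-80,0,0,0,12],[-40,6,-95,0,0,0,12],[-88,14,-95,0,0,0,12],[-136,22,-95,0,0,0,12],[-184,30,-95,0,0,0,12],[-232,38,-95,0,0,0,12],[-280,46,-95,0,0,0,12],[-328,52,-95,0,0,0,12],[-360,56,-95,0,0,0,12]]]'; python3 -m jog '[[[-37,0,0,0,0,0,12],[-37,0,0,0,0,0,12],[-37,0,30,0,0,0,12],[-37,0,60,0,0,0,12],[-37,0,82,0,0,0,12],[-37,0,90,0,0,0,12],[-37,0,90,0,0,0,12],[-37,0,90,0,0,0,12],[-37,0,90,0,0,0,12]]]'
```

```text
time: 14.85
position: [0.5686, 0.0206, 0.0716]
tool_rot: [2.225, 2.216, -0.002]
ft_force: [-0.1, 0.4, -0.5]
grip_width: 0.243
grip_force: 30.0
time: 15.75
position: [0.569, -0.0112, -0.0176]
tool_rot: [2.22, 2.221, 0.002]
ft_force: [-0.2, 0.9, -0.5]
grip_width: 0.246
grip_force: 30.0
```

```bash
python3 -m jog '[[[0,0,0,0,0,0,36],[0,0,0,0,0,0,36],[0,0,0,0,0,0,36],[0,0,0,0,0,0,36],[0,0,0,0,0,0,36],[0,0,-40,0,0,0,36],[0,0,-80,0,0,0,36],[0,0,-115,0,0,0,42],[0,0,-115,0,0,0,42]]]'
```

```text
time: 16.65
position: [0.5722, -0.011, 0.1019]
tool_rot: [2.216, 2.216, 0.009]
ft_force: [1.4, -0.2, -0.2]
grip_width: 0.473
grip_force: 0.0
```

```bash
python3 -m jog '[[[40,-25,0,0,0,0,42],[80,-50,0,0,0,0,42],[120,-75,0,0,0,0,42],[160,-100,0,0,0,0,42],[200,-125,0,0,0,0,42],[208.5,-131,30,0,0,0,42],[208.5,-131,70,0,0,0,42],[208.5,-131,105,0,0,0,42],[208.5,-131,120,0,0,0,42],[208.5,-131,120,0,0,0,42]]]'; python3 -m jog '[[[0,0,0,0,0,0,42],[0,0,0,0,0,0,12],[0,0,0,0,0,0,12],[0,0,0,0,0,0,12],[0,0,0,0,0,0,12],[0,0,0,0,0,0,12],[0,0,0,0,0,0,12],[0,0,0,0,0,0,12]]]';python3 lids.py
```

```text
time: 17.65
position: [0.4357, 0.1971, -0.0245]
tool_rot: [-2.219, -2.221, 0.005]
ft_force: [1.4, 0.2, 0.2]
grip_width: 0.483
grip_force: 0.0
time: 18.45
position: [0.4373, 0.1968, -0.0234]
tool_rot: [2.222, 2.221, -0.0]
ft_force: [0.0, -0.0, 0.1]
grip_width: 0.245
grip_force: 30.0
top rim [ 0.5674 -0.0116] 0.0934891532938626 278
  knob [0.6242 0.2963 0.0341] n 41 mid-extent [0.6248 0.2968] zt 0.035767754737419645
  knob [0.6063 0.2023 0.0326] n 38 mid-extent [0.6052 0.2035] zt 0.035520046816796956
  knob [ 0.567  -0.01    0.0371] n 39 mid-extent [ 0.5673 -0.01  ] zt 0.03952745103781624
  knob [0.5324 0.2841 0.033 ] n 41 mid-extent [0.5309 0.2858] zt 0.03451131562482697
scene rim [ 0.5695 -0.0112] 0.09547370065491442 377
  knob [0.5352 0.282  0.0324] n 21 mid-extent [0.5348 0.2866] zt 0.03401610188364727
  knob [0.4359 0.1952 0.0323] n 20 mid-extent [0.4343 0.1966] zt 0.03397516462904132
  knob [0.629  0.2912 0.0343] n 19 mid-extent [0.6289 0.2942] zt 0.03550531567282365
  knob [0.6087 0.1988 0.0315] n 26 mid-extent [0.6099 0.203 ] zt 0.03236639359463714
  knob [ 0.5721 -0.0156  0.0359] n 35 mid-extent [ 0.5715 -0.0119] zt 0.03743054003441739
```

The blue lid sits on the tin floor, centred within 1 mm, with its knob top at 38 mm. The first white lid goes to (0.5365, -0.066).

```bash
python3 -m jog '[[[0,0,-40,0,0,0,12],[0,0,-80,0,0,0,12],[-40,15,-95,0,0,0,12],[-84,32,-95,0,0,0,12],[-128,49,-95,0,0,0,12],[-172,66,-95,0,0,0,12],[-216,83,-95,0,0,0,12],[-255,99.5,-95,0,0,0,12],[-263,99.5,-95,0,0,0,12],[-263,99.5,-95,0,0,0,12]]]'; python3 -m jog '[[[0,0,10,0,0,0,12],[0,0,40,0,0,0,12],[0,0,65,0,0,0,12],[0,0,82,0,0,0,12],[0,0,90,0,0,0,12],[0,0,90,0,0,0,12],[0,0,90,0,0,0,12],[0,0,90,0,0,0,36],[0,0,90,0,0,0,36],[0,0,90,0,0,0,36]]]'; python3 -m jog '[[[0,0,0,0,0,0,36],[0,0,0,0,0,0,36],[0,0,-40,0,0,0,36],[0,0,-80,0,0,0,36],[0,0,-115,0,0,0,42],[0,0,-115,0,0,0,42]]]'
```

```text
time: 19.55
position: [0.5366, -0.0678, 0.0711]
tool_rot: [-2.225, -2.216, 0.0]
ft_force: [-0.2, -0.5, -0.4]
grip_width: 0.248
grip_force: 30.0
time: 20.55
position: [0.5371, -0.0662, -0.018]
tool_rot: [2.221, 2.221, 0.0]
ft_force: [-0.3, 0.4, -0.1]
grip_width: 0.386
grip_force: 0.0
time: 21.15
position: [0.5407, -0.0662, 0.1017]
tool_rot: [2.216, 2.216, 0.007]
ft_force: [1.0, 0.0, -0.2]
grip_width: 0.469
grip_force: 0.0
```

```bash
python3 -m jog '[[[48,0,0,0,0,0,42],[96,0,0,0,0,0,42],[144,0,0,0,0,0,42],[192,0,0,0,0,0,42],[240,0,0,0,0,0,42],[288,0,0,0,0,0,42],[336,-2.5,0,0,0,0,42],[351.7,-2.5,0,0,0,0,42],[351.7,-2.5,35,0,0,0,42],[351.7,-2.5,75,0,0,0,42]]]'; python3 -m jog '[[[0,0,35,0,0,0,42],[0,0,45,0,0,0,42],[0,0,45,0,0,0,42],[0,0,45,0,0,0,12],[0,0,45,0,0,0,12],[0,0,45,0,0,0,12],[0,0,45,0,0,0,12],[0,0,45,0,0,0,12],[0,0,45,0,0,0,12],[0,0,45,0,0,0,12]]]'
```

```text
time: 22.15
position: [0.535, 0.2877, 0.0215]
tool_rot: [2.219, 2.223, 0.005]
ft_force: [1.0, -0.2, 0.1]
grip_width: 0.488
grip_force: 0.0
time: 23.15
position: [0.5345, 0.2856, -0.0232]
tool_rot: [2.222, 2.221, 0.0]
ft_force: [0.1, -1.6, 2.8]
grip_width: 0.24
grip_force: 30.0
```

```bash
python3 -m jog '[[[0,0,-40,0,0,0,12],[0,0,-80,0,0,0,12],[-45,10,-95,0,0,0,12],[-93,20,-95,0,0,0,12],[-141,30,-95,0,0,0,12],[-189,40,-95,0,0,0,12],[-237,50,-95,0,0,0,12],[-285,60,-95,0,0,0,12],[-333,65.5,-95,0,0,0,12],[-351.7,65.5,-95,0,0,0,12]]]'; python3 to.py .5995 -.0661 -.019 90
```

```text
time: 24.15
position: [0.5997, -0.0737, 0.0708]
tool_rot: [2.229, 2.211, -0.004]
ft_force: [0.5, -0.6, -1.8]
grip_width: 0.244
grip_force: 30.0
shift [ 7.9 -0.2 89.8] turn [-0.   0.2 -0.5] now [599.7 -73.7  70.8] t 24.15 F [ 0.5 -0.6 -1.8] g 21.200435442835992 29.99983549118042
```

```bash
python3 -m jog '[[[0,0,0,0,0,0,12],[0,0,0,0,0,0,12],[0,0,40,0,0,0,12],[0,0,65,0,0,0,12],[0,0,82,0,0,0,12],[0,0,90,0,0,0,12],[0,0,90,0,0,0,12],[0,0,90,0,0,0,12]]]'; python3 -m jog '[[[0,0,0,0,0,0,36],[0,0,0,0,0,0,36],[0,0,0,0,0,0,36],[0,0,0,0,0,0,36],[0,0,0,0,0,0,36],[0,0,-40,0,0,0,36],[0,0,-80,0,0,0,36],[0,0,-115,0,0,0,42],[0,0,-115,0,0,0,42]]]'; python3 -m jog '[[[45,1,0,0,0,0,42],[93,2,0,0,0,0,42],[141,3,0,0,0,0,42],[189,4,0,0,0,0,42],[237,6,0,0,0,0,42],[262,8.5,0,0,0,0,42],[268.5,8.5,0,0,0,0,42],[268.5,8.5,0,0,0,0,42]]]'; python3 lids.py
```

```text
time: 24.95
position: [0.6007, -0.065, -0.0176]
tool_rot: [2.219, 2.222, 0.002]
ft_force: [0.5, 0.5, -0.9]
grip_width: 0.245
grip_force: 30.0
time: 25.85
position: [0.6037, -0.0658, 0.1022]
tool_rot: [2.216, 2.216, 0.008]
ft_force: [0.1, 0.4, -0.3]
grip_width: 0.47
grip_force: 0.0
time: 26.65
position: [0.6076, 0.2032, 0.0959]
tool_rot: [-2.219, -2.223, 0.002]
ft_force: [-0.1, -0.2, -0.0]
grip_width: 0.481
grip_force: 0.0
top rim [ 0.5675 -0.0075] 0.08986861139047603 319
  knob [ 0.5983 -0.0635  0.0381] n 47 mid-extent [ 0.5998 -0.0634] zt 0.039350515106011896
  knob [0.6072 0.1986 0.0327] n 21 mid-extent [0.6054 0.2005] zt 0.033829663207539835
  knob [ 0.5672 -0.01    0.0378] n 40 mid-extent [ 0.5676 -0.01  ] zt 0.0394525753152042
  knob [ 0.5365 -0.0644  0.0385] n 40 mid-extent [ 0.5366 -0.0644] zt 0.03983334012477239
scene rim [ 0.5694 -0.0097] 0.09404107190275966 415
  knob [0.6295 0.2941 0.0318] n 19 mid-extent [0.6274 0.2953] zt 0.033596141916448746
  knob [0.6082 0.1985 0.0327] n 24 mid-extent [0.6094 0.2015] zt 0.03424269619004486
  knob [ 0.5717 -0.014   0.0361] n 36 mid-extent [ 0.5718 -0.0111] zt 0.03755793404315504
  knob [ 0.5392 -0.069   0.0366] n 35 mid-extent [ 0.5395 -0.0664] zt 0.03795839719496333
  knob [ 0.6037 -0.0662  0.0357] n 50 mid-extent [ 0.6023 -0.0647] zt 0.0381455001129924
```

All three knobs in the tin stand at the same height, so those lids are flat and in place. The third white lid goes to (0.5995, 0.044).

```bash
python3 -m jog '[[[0,0,40,0,0,0,42],[0,0,80,0,0,0,42],[0,0,110,0,0,0,42],[0,0,120,0,0,0,42],[0,0,120,0,0,0,42],[0,0,120,0,0,0,42],[0,0,120,0,0,0,12],[0,0,120,0,0,0,12],[0,0,120,0,0,0,12],[0,0,120,0,0,0,12]]]'; python3 -m jog '[[[0,0,0,0,0,0,12],[0,0,0,0,0,0,12],[0,0,0,0,0,0,12],[0,0,-40,0,0,0,12],[0,0,-80,0,0,0,12],[-40,-3,-95,0,0,0,12],[-85,-6,-95,0,0,0,12],[-130,-8.5,-95,0,0,0,12],[-158.5,-8.5,-95,0,0,0,12],[-158.5,-8.5,-95,0,0,0,12]]]'; python3 -m jog '[[[0,0,0,0,0,0,12],[0,0,0,0,0,0,12],[0,0,40,0,0,0,12],[0,0,65,0,0,0,12],[0,0,82,0,0,0,12],[0,0,90,0,0,0,12],[0,0,90,0,0,0,12],[0,0,90,0,0,0,12]]]'
```

```text
time: 27.75
position: [0.6085, 0.2023, -0.0232]
tool_rot: [2.221, 2.221, 0.0]
ft_force: [-0.2, -0.6, 0.7]
grip_width: 0.243
grip_force: 30.0
time: 28.75
position: [0.5999, 0.0367, 0.0707]
tool_rot: [2.23, 2.21, -0.005]
ft_force: [0.3, -0.5, -0.3]
grip_width: 0.247
grip_force: 30.0
time: 29.55
position: [0.5992, 0.0423, -0.0113]
tool_rot: [2.217, 2.22, -0.013]
ft_force: [-20.7, -11.0, 49.7]
grip_width: 0.243
grip_force: 51.4
```

It met resistance (50 N) 7 mm too high. I'm lifting off and looking.

```bash
python3 -m jog '[[[0,0,-40,0,0,0,12],[0,0,-80,0,0,0,12],[60,0,-100,0,0,0,12],[110,0,-100,0,0,0,12],[110,0,-100,0,0,0,12],[110,0,-100,0,0,0,12]]]'; python3 lids.py
python3 - <<'E'
from h import *
d=grab('top');e=grab('scene');a=d['image'][130:270,150:320];b=e['image'][130:270,200:370]
cv2.imwrite('pics/t3.png',cv2.resize(np.hstack([a,b])[:,:,::-1],(800,330),interpolation=cv2.INTER_CUBIC))
E
```

```text
time: 30.15
position: [0.5983, 0.1606, 0.0822]
tool_rot: [-2.21, -2.231, -0.003]
ft_force: [0.7, -0.8, -0.7]
grip_width: 0.24
grip_force: 44.9
top rim [ 0.568 -0.008] 0.09004573139590784 320
  knob [ 0.5984 -0.0635  0.0376] n 45 mid-extent [ 0.5999 -0.0634] zt 0.038502950346070805
  knob [ 0.5674 -0.01    0.0375] n 40 mid-extent [ 0.5673 -0.0099] zt 0.03917420346228383
  knob [ 0.5363 -0.0643  0.0379] n 37 mid-extent [ 0.5351 -0.0644] zt 0.03960639270098527
scene rim [ 0.5699 -0.0095] 0.09402455700787185 416
  knob [0.6301 0.2895 0.0324] n 15 mid-extent [0.6314 0.294 ] zt 0.0348300184012902
  knob [ 0.5719 -0.0135  0.0364] n 38 mid-extent [ 0.5713 -0.0109] zt 0.03829140306008301
  knob [ 0.5401 -0.0686  0.0355] n 33 mid-extent [ 0.5392 -0.065 ] zt 0.03817182955954872
  knob [ 0.6031 -0.0669  0.0356] n 49 mid-extent [ 0.6028 -0.0644] zt 0.03772689743253729
```

View pics/t3.png

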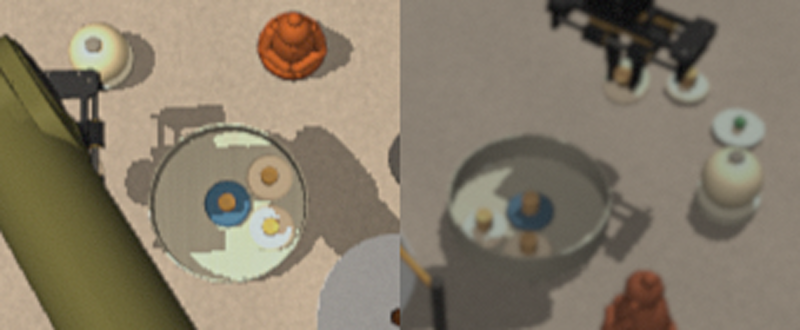

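The held lid is visible at about (620,75) in the right half of the crop, and the other three are undisturbed. The side force came from the tin's +x,+y wall. Comparing placed with measured positions shows the robot runs about 1.5 mm toward +y relative to the tin, so the target was too far out. I'll set this lid down, measure it and regrasp, then place it slightly further in.

```bash
python3 -m jog '[[[0,0,40,0,0,0,12],[0,0,80,0,0,0,12],[0,0,98,0,0,0,12],[0,0,103,0,0,0,12],[0,0,103,0,0,0,12],[0,0,103,0,0,0,12],[0,0,103,0,0,0,42],[0,0,103,0,0,0,42],[0,0,103,0,0,0,42],[0,0,103,0,0,0,42]]]' 30; python3 -m jog '[[[0,0,0,0,0,0,42],[0,0,0,0,0,0,42],[0,0,-40,0,0,0,42],[0,0,-80,0,0,0,42],[0,-45,-120,0,0,0,42],[0,-90,-120,0,0,0,42],[0,-135,-120,0,0,0,42],[0,-160,-120,0,0,0,42],[0,-160,-120,0,0,0,42],[0,-160,-120,0,0,0,42]]]'; python3 lids.py
python3 - <<'E'
from h import *
d=grab('top');P=cloud(d)
h=cv2.cvtColor(d['image'],cv2.COLOR_RGB2HSV)
for n,x,y in(('w2',.5995,.154),('w1',.627,.296)):
    m=(np.hypot(P[...,0]-x,P[...,1]-y)<.045)&(P[...,2]>.007)&(P[...,2]<.019); q=P[m][:,:2].astype(np.float32)
    print(n,cv2.minEnclosingCircle(q),m.sum())
E
```

```text
time: 31.35
position: [0.5999, 0.1532, -0.0216]
tool_rot: [2.222, 2.22, -0.001]
ft_force: [-0.0, -0.0, 0.1]
grip_width: 0.461
grip_force: 0.0
time: 32.35
position: [0.4405, 0.1534, 0.0991]
tool_rot: [2.22, 2.219, 0.0]
ft_force: [0.7, -0.3, 0.5]
grip_width: 0.489
grip_force: 0.0
top rim [ 0.5681 -0.0081] 0.08927853156592117 330
  knob [0.6246 0.2963 0.033 ] n 41 mid-extent [0.6247 0.2957] zt 0.03448359132630033
  knob [ 0.5981 -0.0634  0.0377] n 40 mid-extent [ 0.5985 -0.0635] zt 0.03923577175776663
  knob [0.5989 0.1565 0.0335] n 36 mid-extent [0.5978 0.1563] zt 0.03550378391957494
  knob [ 0.5672 -0.0099  0.0382] n 38 mid-extent [ 0.5672 -0.01  ] zt 0.0402925125510436
  knob [ 0.5362 -0.0643  0.0379] n 36 mid-extent [ 0.5352 -0.0644] zt 0.039375403725250446
scene rim [ 0.5697 -0.0093] 0.09430821491437151 411
  knob [0.6284 0.2938 0.0316] n 18 mid-extent [0.6279 0.2968] zt 0.03399264509889425
  knob [0.6022 0.1533 0.0314] n 25 mid-extent [0.602  0.1556] zt 0.032514279616252785
  knob [ 0.5712 -0.0146  0.0356] n 34 mid-extent [ 0.571  -0.0113] zt 0.03778352574769485
  knob [ 0.5398 -0.069   0.0356] n 33 mid-extent [ 0.5397 -0.0643] zt 0.037811119735017176
  knob [ 0.6027 -0.0681  0.037 ] n 35 mid-extent [ 0.6032 -0.0653] zt 0.03828158175288505
w2 ((0.5996586680412292, 0.15741673111915588), 0.029992591589689255) 245
w1 ((0.6321538090705872, 0.2971819043159485), 0.03560790792107582) 240
```

```bash
python3 -m jog '[[[1.5,45,0,0,0,0,42],[1.5,90,0,0,0,0,42],[1.5,135,0,0,0,0,42],[1.5,160,0,0,0,0,42],[1.5,160,30,0,0,0,42],[1.5,160,70,0,0,0,42],[1.5,160,105,0,0,0,42],[1.5,160,122,0,0,0,42],[1.5,160,122,0,0,0,42],[1.5,160,122,0,0,0,42]]]' 30; python3 -m jog '[[[0,0,0,0,0,0,12],[0,0,0,0,0,0,12],[0,0,0,0,0,0,12],[0,0,0,0,0,0,12],[0,0,0,0,0,0,12],[0,0,0,0,0,0,12],[0,0,0,0,0,0,12],[0,0,-40,0,0,0,12],[0,0,-80,0,0,0,12],[0,0,-95,0,0,0,12]]]'; python3 -m jog '[[[-40,0,0,0,0,0,12],[-85,0,0,0,0,0,12],[-114.5,0,0,0,0,0,12],[-114.5,0,0,0,0,0,12],[-114.5,0,0,0,0,0,12],[-114.5,0,35,0,0,0,12],[-114.5,0,65,0,0,0,12],[-114.5,0,75,0,0,0,12],[-114.5,0,80,0,0,0,12],[-114.5,0,80,0,0,0,12]]]'
```

```text
time: 33.5
position: [0.6005, 0.156, -0.0237]
tool_rot: [-2.221, -2.22, -0.001]
ft_force: [-0.3, 0.2, 0.4]
grip_width: 0.482
grip_force: 0.0
time: 34.5
position: [0.6017, 0.1568, 0.0755]
tool_rot: [2.219, 2.22, 0.007]
ft_force: [0.9, -0.1, 0.0]
grip_width: 0.243
grip_force: 30.0
time: 35.5
position: [0.5988, 0.0419, -0.0088]
tool_rot: [-2.219, -2.222, 0.002]
ft_force: [-2.5, -1.4, -2.0]
grip_width: 0.244
grip_force: 39.0
```

```bash
python3 -m jog '[[[0,0,2,0,0,0,12],[0,0,4,0,0,0,12],[0,0,4,0,0,0,12],[0,0,4,0,0,0,12]]]'; python3 -m jog '[[[0,0,2,0,0,0,12],[0,0,4,0,0,0,12],[0,0,5,0,0,0,12],[0,0,5,0,0,0,12]]]'
```

```text
time: 35.9
position: [0.6001, 0.0413, -0.0108]
tool_rot: [2.221, 2.221, 0.0]
ft_force: [-3.8, -1.8, 5.9]
grip_width: 0.243
grip_force: 39.8
time: 36.3
position: [0.6003, 0.0414, -0.0115]
tool_rot: [2.22, 2.219, -0.003]
ft_force: [-15.4, -4.4, 33.7]
grip_width: 0.242
grip_force: 42.0
```

Contact again at the same height. I'll lift and examine the tin floor at that place.

```bash
python3 -c "
from h import *
print(ctrl.get_state()['torque'])"; python3 -m jog '[[[0,0,-40,0,0,0,12],[0,0,-80,0,0,0,12],[50,0,-100,0,0,0,12],[98,0,-100,0,0,0,12],[114.5,0,-100,0,0,0,12],[114.5,0,-100,0,0,0,12]]]'
python3 - <<'E'
from h import *
np.set_printoptions(precision=1,suppress=True,linewidth=200)
d=grab('top');e=grab('scene');a=d['image'][165:265,200:300];b=e['image'][160:260,205:305]
bb=np.hstack([a,b]); bb=np.clip(bb.astype(float)*1.8,0,255).astype(np.uint8)
cv2.imwrite('pics/t4.png',cv2.resize(bb[:,:,::-1],(800,400),interpolation=cv2.INTER_CUBIC))
for g in(d,e):
    P=cloud(g)
    for x in np.arange(.65,.48,-.012):
        row=[]
        for y in np.arange(.08,-.10,-.012):
            m=(abs(P[...,0]-x)<.006)&(abs(P[...,1]-y)<.006)&(P[...,2]<.06); row.append(np.median(P[m][:,2])*1000 if m.any() else np.nan)
        print(np.array(row))
    print()
E
```

```text
[-0.99493419  3.59534581 -0.05063148]
time: 36.9
position: [0.5999, 0.1623, 0.0847]
tool_rot: [-2.213, -2.229, -0.01]
ft_force: [0.3, -0.7, -0.3]
grip_width: 0.241
grip_force: 39.4
[-0.2 -1.1 -0.  25.4 22.4  4.7  4.2  3.7  4.   5.2  3.8  5.9 27.   2.  -1. ]
[ 0.7 -0.2 23.2  4.4  4.4  3.3  4.8  3.2  5.2  4.2  3.2  3.4  3.2 15.2  0.2]
[ 1.1 28.6  5.6  3.9  4.3  4.4  3.9  3.5  5.4  3.8  4.4 12.9 15.5 15.1 26.2]
[ 1.2  8.   2.2  5.3  3.6  3.8  4.7  4.9  5.   4.3 15.6 17.  16.6 15.8 14. ]
[23.8  4.5  3.4  3.8  4.   4.1  5.1  5.1  3.6  3.1 16.  20.2 38.7 17.4 14.8]
[11.4  3.6  3.4  3.5  3.7  4.2 13.5 17.1 16.5 12.  14.2 18.1 30.9 16.8 15.2]
[10.7  4.8  4.3  3.2  4.6  7.6 16.2 28.3 21.8 14.5 10.9 15.5 15.8 14.7  5.1]
[ 7.7  3.   3.1  4.9  5.4  8.8 15.2 36.8 37.5 16.9  9.3  4.2 14.   6.5  3.2]
[ 5.9  4.   4.7  2.5  3.8  5.8 15.7 15.2 16.1 15.9 14.3 15.3 15.4 16.5  9.2]
[ 9.2  3.2  4.2  3.1  4.3  4.4  4.6 14.1 15.1  6.8 15.8 16.3 36.8 17.1 15.5]
[12.9  3.9  3.4  4.9  4.3  3.5  3.8  3.5  5.   4.8 15.4 15.4 36.5 16.7 15.5]
[-0.2  7.3  3.   4.8  2.5  4.6  3.7  3.3  4.3  2.8  6.8 15.1 16.4 14.7  
[... 661 characters left out ...]
3 17.7]
[19.5  4.5  2.   1.7  1.9 12.4 15.2 25.7 22.8 16.  13.2 15.2 15.3 14.3  nan]
[15.7  3.2  2.3  4.1  4.8 15.3 32.5 35.9 32.5 15.9  7.9  9.7 12.6  8.3 19. ]
[23.4  1.5  3.9  3.5  4.1  4.7 15.3 15.6 15.8 15.3 14.5 14.7 17.7 15.7 13.9]
[22.3  4.2  3.4  3.1  4.7  4.9 10.1 14.9 12.6  9.4 15.8 37.  36.1 17.5 16.9]
[21.5  4.2  3.5  3.5  3.7  3.4  3.3  5.   3.1  3.9 15.2 35.8 32.4 16.7 16.2]
[28.  17.4  3.2  3.   2.3  2.7  1.9  2.2  2.6  3.5  nan 16.9 16.  14.8 27.6]
[ nan 26.8 20.3  2.1  2.8  4.9  2.8  3.8  2.8  3.2  2.6  5.1  2.9 25.8 11.4]
[ nan  nan 25.5 21.7  4.   1.4  4.1  4.5  3.2  2.   2.8  2.3 40.4  2.5 -0.4]
[ nan  nan  nan 25.8 21.4 20.3  8.   3.2  2.6  2.6  6.5 11.6  0.5 -1.6 -0.9]
```

View pics/t4.png

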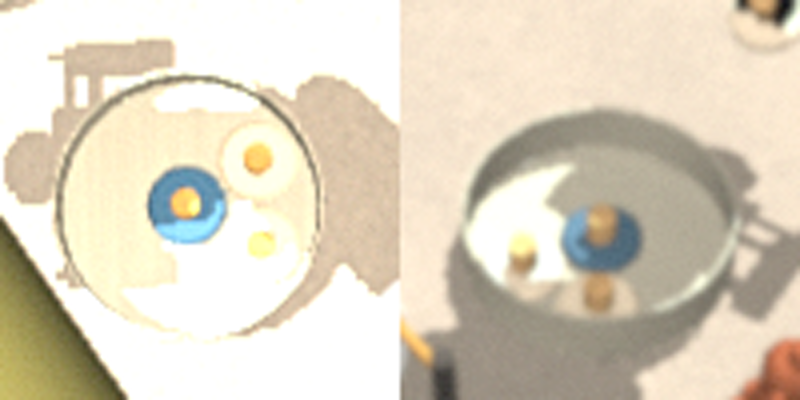

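The place is empty, so something about the held lid may be off. I'll measure its plate (centre and tilt) while it is in the gripper.

```bash
python3 -m jog '[[[0,0,0,0,0,0,12],[0,0,0,0,0,0,12],[0,0,0,0,0,0,12]]]'
python3 - <<'E'
from h import *
np.set_printoptions(precision=4,suppress=True)
st=ctrl.get_state();p=st['position'];print(p,st['tool_rot'],st['ft_force'],st['torque'])
for n in('scene','top'):
    d=grab(n);P=cloud(d);h=cv2.cvtColor(d['image'],cv2.COLOR_RGB2HSV)
    zr=p[2]+.0395
    m=(np.hypot(P[...,0]-p[0],P[...,1]-p[1])<.045)&(abs(P[...,2]-zr+.007)<.025)&(h[...,2]>85)&(h[...,1]<110)
    q=P[m];print(n,len(q))
    if len(q)<20: continue
    c=np.median(q,0);A=np.c_[q[:,:2]-p[:2],np.ones(len(q))];co=np.linalg.lstsq(A,q[:,2],rcond=None)[0];print('z at tcp',co[2]-zr,'slopes',co[:2],'circ',cv2.minEnclosingCircle(q[:,:2].astype(np.float32)),q.min(0)-[*p[:2],zr],q.max(0)-[*p[:2],zr])
    v,u=np.nonzero(m);v0,u0=int(v.mean()),int(u.mean())
    if n=='scene': cv2.imwrite('pics/h5.png',cv2.resize(np.clip(d['image'][v0-40:v0+30,u0-45:u0+45,::-1].astype(float)*1.5,0,255).astype(np.uint8),(720,560),interpolation=cv2.INTER_CUBIC))
E
```

```text
time: 37.3
position: [0.6002, 0.1541, 0.0825]
tool_rot: [2.224, 2.219, -0.0]
ft_force: [-0.5, 0.0, -0.6]
grip_width: 0.24
grip_force: 39.4
[0.6002 0.1541 0.0825] [ 2.2238  2.2187 -0.0004] [-0.4502  0.0378 -0.6023] [-0.0317 -0.0943 -0.0305]
scene 201
z at tcp -0.004405937288185363 slopes [-0.0588  0.4686] circ ((0.6016560196876526, 0.1561036854982376), 0.030363649129867554) [-0.0287 -0.0257 -0.0228] [0.0314 0.027  0.018 ]
top 10
```

View pics/h5.png

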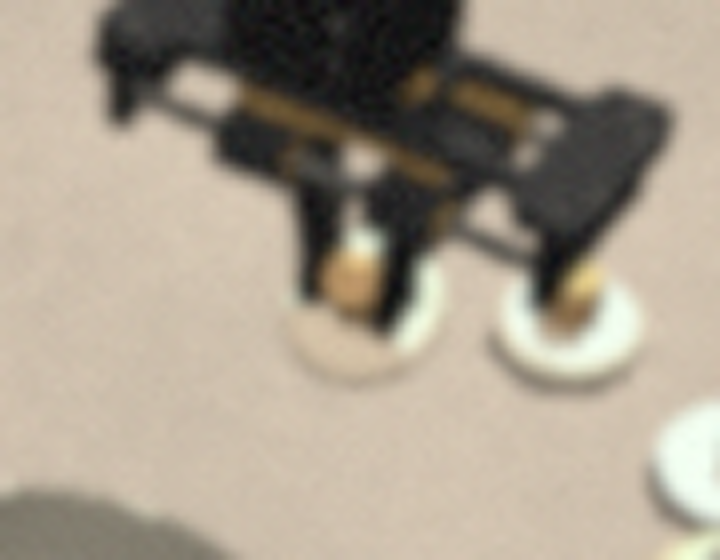

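The held lid is tilted about 25° with its +y side up. Its outer edge caught on the tin's rim and it rotated in the grip. I'll lower the grip force, press it level on the table and release, then measure.

```bash
python3 -m jog '[[[0,0,40,0,0,0,12],[0,0,75,0,0,0,12],[0,0,85,0,0,0,12],[0,0,90,0,0,0,12],[0,0,94,0,0,0,12],[0,0,98,0,0,0,12],[0,0,101,0,0,0,12],[0,0,104,0,0,0,12],[0,0,104,0,0,0,12],[0,0,104,0,0,0,12]]]' 8; python3 -m jog '[[[0,0,0,0,0,0,42],[0,0,0,0,0,0,42],[0,0,0,0,0,0,42],[0,0,0,0,0,0,42],[0,0,0,0,0,0,42],[0,0,-40,0,0,0,42],[0,0,-80,0,0,0,42],[0,-50,-120,0,0,0,42],[0,-100,-120,0,0,0,42],[0,-150,-120,0,0,0,42]]]';python3 -m jog '[[[0,0,0,0,0,0,42],[0,0,0,0,0,0,42],[0,0,0,0,0,0,42]]]'
cat > plates.py <<'E'
from h import *
np.set_printoptions(precision=4,suppress=True)
# plate centres by circle fit on the outer border of plate-height pixels; rim likewise
for n in('top','scene'):
    d=grab(n);P=cloud(d);h=cv2.cvtColor(d['image'],cv2.COLOR_RGB2HSV)
    rim=(P[...,2]>.04)&(P[...,2]<.052)&(np.hypot(P[...,0]-.567,P[...,1]+.012)>.088)&(np.hypot(P[...,0]-.567,P[...,1]+.012)<.105)
    f=lambda r:r[0]
    from scipy.optimize import least_squares
    q=P[rim][:,:2];s=least_squares(lambda c:np.hypot(*(q-c[:2]).T)-c[2],[.567,-.012,.097],loss='soft_l1',f_scale=.001).x;print(n,'rim',s)
    for nm,x,y,z in(('w2',.599,.157,.012),('w1',.627,.296,.012),('blue',.568,-.011,.016),('wc',.5995,-.065,.016),('wd',.5365,-.065,.016),('wa',.5995,.042,.016),('wb',.5365,.042,.016)):
        m=(np.hypot(P[...,0]-x,P[...,1]-y)<.042)&(abs(P[...,2]-z)<.005); q=P[m][:,:2]
        if len(q)<100: continue
        e=[c for c in [q]][0]; hull=cv2.convexHull(e.astype(np.float32))[:,0]
        s=least_squares(lambda c:np.hypot(*(hull-c[:2]).T)-.030,[x,y],loss='soft_l1',f_scale=.001).x
        print('  ',nm,s,len(q),'z',np.median(P[m][:,2]))
E
python3 plates.py
```

```text
time: 38.4
position: [0.6017, 0.1592, -0.0185]
tool_rot: [2.22, 2.223, 0.01]
ft_force: [-0.3, 4.2, 6.2]
grip_width: 0.246
grip_force: 8.6
time: 39.4
position: [0.4609, 0.1566, 0.0992]
tool_rot: [-2.221, -2.221, -0.003]
ft_force: [-0.9, -0.1, 3.0]
grip_width: 0.48
grip_force: 0.0
time: 39.7
position: [0.4627, 0.1552, 0.0988]
tool_rot: [2.222, 2.22, 0.002]
ft_force: [1.0, 0.7, -0.4]
grip_width: 0.482
grip_force: 0.0
top rim [ 0.567  -0.0117  0.0969]
   w2 [0.6    0.1632] 209 z 0.011545928303776879
   w1 [0.6263 0.297 ] 242 z 0.011814152339545542
   blue [ 0.5681 -0.0203] 312 z 0.01575436376782279
   wc [ 0.5893 -0.0607] 295 z 0.0159260985944358
   wd [ 0.5395 -0.0611] 306 z 0.0157571475383175
scene rim [ 0.5695 -0.0112  0.097 ]
   w2 [0.6035 0.1626] 163 z 0.011352871167575601
   w1 [0.6285 0.2969] 144 z 0.011023144045005684
   blue [ 0.5682 -0.0181] 222 z 0.014814647207552094
   wc [ 0.596  -0.0648] 213 z 0.015437919796903454
   wd [ 0.5458 -0.0685] 216 z 0.015163574626111776
```

```bash
python3 -m jog '[[[7.5,45,0,0,0,0,42],[7.5,90,0,0,0,0,42],[7.5,130,0,0,0,0,42],[7.5,138,0,0,0,0,42],[7.5,138,35,0,0,0,42],[7.5,138,75,0,0,0,42],[7.5,138,105,0,0,0,42],[7.5,138,122.5,0,0,0,42],[7.5,138,122.5,0,0,0,42],[7.5,138,122.5,0,0,0,42]]]' 40; python3 -m jog '[[[0,0,0,0,0,0,12],[0,0,0,0,0,0,12],[0,0,0,0,0,0,12],[0,0,0,0,0,0,12],[0,0,0,0,0,0,12],[0,0,0,0,0,0,12],[0,0,0,0,0,0,12],[0,0,-40,0,0,0,12],[0,0,-75,0,0,0,12],[0,0,-75,0,0,0,12]]]'; python3 -m jog '[[[-40,0,0,0,0,0,12],[-85,0,0,0,0,0,12],[-121.5,0,0,0,0,0,12],[-121.5,0,0,0,0,0,12],[-121.5,0,0,0,0,0,12],[-121.5,0,12,0,0,0,12],[-121.5,0,14,0,0,0,12],[-121.5,0,14,0,0,0,12],[-121.5,0,14,0,0,0,12]]]'
cat > held.py <<'E'
from h import *
from scipy.optimize import least_squares
np.set_printoptions(precision=4,suppress=True)
st=ctrl.get_state();p=st['position'];print(p,st['ft_force'],st['grip_force'])
d=grab('scene');P=cloud(d);h=cv2.cvtColor(d['image'],cv2.COLOR_RGB2HSV)
zp=p[2]+.0395-.004
w=(np.hypot(P[...,0]-p[0],P[...,1]-p[1])<.04)&(abs(P[...,2]-zp)<.012)&(h[...,2]>75)&(h[...,1]<100)
q=P[w];co=np.linalg.lstsq(np.c_[q[:,:2]-p[:2],np.ones(len(q))],q[:,2],rcond=None)[0]
print('n',len(q),'plate z',co[2],'exp',zp,'slopes',co[:2])
hull=cv2.convexHull(q[:,:2].astype(np.float32))[:,0]
s=least_squares(lambda c:np.hypot(*(hull-c[:2]).T)-.030,p[:2],loss='soft_l1',f_scale=.001).x;print('plate centre',s,'minus rim',s-[.5695,-.0112],'minus tcp',s-p[:2])
v,u=np.nonzero(w);v0,u0=int(v.mean()),int(u.mean())
cv2.imwrite('pics/h6.png',cv2.resize(np.clip(d['image'][v0-40:v0+30,u0-45:u0+45,::-1].astype(float)*1.5,0,255).astype(np.uint8),(720,560),interpolation=cv2.INTER_CUBIC))
E
python3 held.py
```

```text
time: 40.8
position: [0.5995, 0.1639, -0.0243]
tool_rot: [-2.22, -2.221, -0.001]
ft_force: [-0.2, -0.7, 1.2]
grip_width: 0.48
grip_force: 0.0
time: 41.8
position: [0.6025, 0.1649, 0.0559]
tool_rot: [2.219, 2.219, 0.011]
ft_force: [0.9, 0.4, -0.0]
grip_width: 0.24
grip_force: 40.0
time: 42.7
position: [0.599, 0.0426, 0.0366]
tool_rot: [-2.219, -2.223, 0.0]
ft_force: [0.1, 0.3, -1.4]
grip_width: 0.241
grip_force: 40.0
[0.599  0.0426 0.0366] [ 0.0832  0.2731 -1.4323] 39.99984920024872
n 170 plate z 0.07238104507249656 exp 0.07211150911179562 slopes [-0.0228  0.0596]
plate centre [0.601  0.0432] minus rim [0.0315 0.0544] minus tcp [0.002  0.0007]
```

View pics/h6.png

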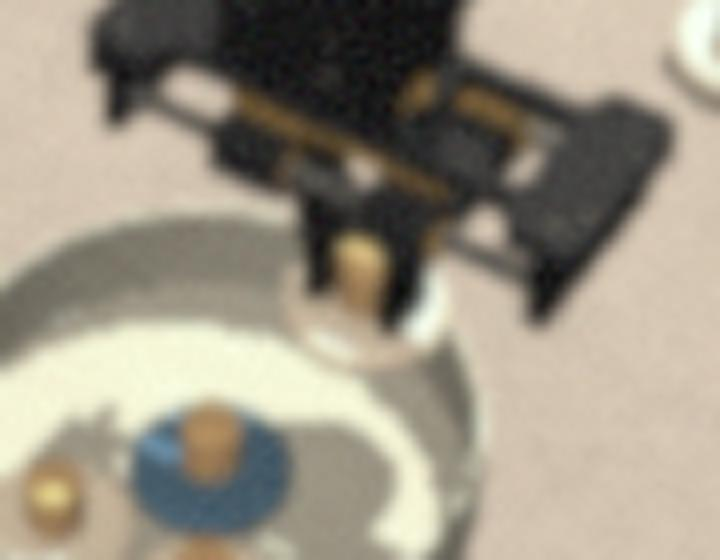

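The lid is level and its centre is (31.5, 54.4) mm from the tin's centre in the same view, which is nominal. I'll lower it slowly, 1 mm further in, checking midway.

```bash
python3 -m jog '[[[-1,-0.5,0,0,0,0,12],[-1,-0.5,8,0,0,0,12],[-1,-0.5,16,0,0,0,12],[-1,-0.5,24,0,0,0,12],[-1,-0.5,24,0,0,0,12],[-1,-0.5,24,0,0,0,12]]]'; python3 held.py;  python3 -m jog '[[[0,0,8,0,0,0,12],[0,0,14,0,0,0,12],[0,0,14,0,0,0,12],[0,0,14,0,0,0,12]]]'; python3 held.py; python3 -m jog '[[[0,0,4,0,0,0,12],[0,0,7,0,0,0,12],[0,0,7,0,0,0,12],[0,0,7,0,0,0,12]]]'; python3 held.py
```

```text
time: 43.35
position: [0.5985, 0.0405, 0.0124]
tool_rot: [-2.221, -2.221, 0.001]
ft_force: [0.2, -0.6, -0.6]
grip_width: 0.238
grip_force: 40.0
[0.5985 0.0405 0.0124] [ 0.177  -0.5943 -0.5568] 39.999759793281555
n 181 plate z 0.046969745837130525 exp 0.047861514486672654 slopes [-0.001  -0.0285]
plate centre [0.6003 0.0432] minus rim [0.0308 0.0544] minus tcp [0.0019 0.0026]
time: 43.8
position: [0.5985, 0.0405, -0.0015]
tool_rot: [-2.221, -2.221, 0.001]
ft_force: [-0.7, -0.1, -0.1]
grip_width: 0.244
grip_force: 40.0
[ 0.5985  0.0405 -0.0015] [-0.6814 -0.1002 -0.1461] 39.99986708164215
n 178 plate z 0.03326183789244492 exp 0.03400851343728878 slopes [-0.0098  0.0114]
plate centre [0.6014 0.0439] minus rim [0.0319 0.0551] minus tcp [0.0029 0.0034]
time: 44.25
position: [0.5987, 0.0405, -0.0083]
tool_rot: [-2.222, -2.221, 0.0]
ft_force: [0.2, -0.3, -1.2]
grip_width: 0.24
grip_force: 40.0
[ 0.5987  0.0405 -0.0083] [ 0.2232 -0.3457 -1.1991] 39.99985635280609
n 177 plate z 0.02622576355442665 exp 0.02721836173116275 slopes [ 0.0071 -0.0006]
plate centre [0.6025 0.0454] minus rim [0.033  0.0566] minus tcp [0.0038 0.0049]
```

```bash
python3 -m jog '[[[0,0,2,0,0,0,12],[0,0,4,0,0,0,12],[0,0,4,0,0,0,12]]]';python3 -m jog '[[[0,0,2,0,0,0,12],[0,0,3,0,0,0,12],[0,0,3,0,0,0,12]]]'; python3 held.py
python3 - <<'E'
from h import *
np.set_printoptions(precision=4,suppress=True)
p=ctrl.get_state();print(p['torque'])
p=p['position']
d=grab('scene');P=cloud(d);h=cv2.cvtColor(d['image'],cv2.COLOR_RGB2HSV)
# lowest dark points of gripper away from the fingers
m=(h[...,2]<60)&(abs(P[...,1]-p[1])<.06)&(abs(P[...,0]-p[0])>.05)&(abs(P[...,0]-p[0])<.13)&(P[...,2]>.05)
q=P[m];print(len(q));o=q[q[:,2].argsort()[:15]]-np.r_[p[:2],p[2]+.0395];print(o)
E
```

```text
time: 44.6
position: [0.5985, 0.0404, -0.0126]
tool_rot: [-2.221, -2.221, 0.001]
ft_force: [0.5, -0.8, -1.1]
grip_width: 0.239
grip_force: 40.0
time: 44.9
position: [0.5987, 0.0405, -0.0153]
tool_rot: [-2.221, -2.221, 0.0]
ft_force: [0.9, 0.5, -1.5]
grip_width: 0.242
grip_force: 40.0
[ 0.5987  0.0405 -0.0153] [ 0.8514  0.5125 -1.4516] 39.999842047691345
n 181 plate z 0.01857913954525722 exp 0.02016081089610976 slopes [ 0.0062 -0.0031]
plate centre [0.6011 0.0418] minus rim [0.0316 0.053 ] minus tcp [0.0024 0.0014]
[-0.0244 -0.094  -0.0091]
533
[[-0.0786 -0.0329  0.0722]
 [-0.0806 -0.0349  0.0728]
 [-0.0828 -0.0367  0.0731]
 [-0.08   -0.0307  0.0735]
 [-0.0766 -0.0307  0.0755]
 [-0.0776 -0.0191  0.0771]
 [ 0.0823 -0.0368  0.0772]
 [-0.0793 -0.0215  0.0782]
 [-0.0796 -0.0364  0.0788]
 [-0.0812 -0.0391  0.0803]
 [ 0.0818 -0.0364  0.0805]
 [-0.0785 -0.033   0.0806]
 [ 0.0843 -0.0356  0.0814]
 [ 0.0871 -0.0296  0.0814]
 [ 0.0861 -0.0387  0.0815]]
```

Clean entry this time. Releasing, then on to the last white lid.

```bash
python3 -m jog '[[[0,0,3,0,0,0,12],[0,0,4,0,0,0,12],[0,0,4,0,0,0,12],[0,0,4,0,0,0,36],[0,0,4,0,0,0,36],[0,0,4,0,0,0,36],[0,0,4,0,0,0,36],[0,0,4,0,0,0,36],[0,0,-35,0,0,0,36],[0,0,-80,0,0,0,36]]]'; python3 -m jog '[[[0,0,-32,0,0,0,42],[40,5,-32,0,0,0,42],[88,10,-32,0,0,0,42],[136,16,-32,0,0,0,42],[184,22,-32,0,0,0,42],[230,29,-32,0,0,0,42],[255.5,29,-32,0,0,0,42],[255.5,29,-32,0,0,0,42],[255.5,29,-32,0,0,0,42]]]'; python3 to.py .6275 .296 -.024 90; python3 lids.py
```

```text
time: 46.0
position: [0.5969, 0.0402, 0.064]
tool_rot: [-2.219, -2.219, 0.004]
ft_force: [1.6, -0.1, 0.4]
grip_width: 0.412
grip_force: 0.0
time: 46.9
position: [0.6274, 0.2964, 0.0965]
tool_rot: [2.22, 2.223, -0.001]
ft_force: [0.2, -0.3, -0.7]
grip_width: 0.479
grip_force: 0.0
shift [ -0.3   0.2 120.5] turn [-0.   0.   0.1] now [627.4 296.4  96.5] t 46.9 F [ 0.2 -0.3 -0.7] g 41.706778712862786 0.0
top rim [ 0.5666 -0.0098] 0.08811162150871454 342
  knob [0.627  0.2932 0.0339] n 31 mid-extent [0.6257 0.2958] zt 0.03514246202187234
  knob [ 0.598  -0.0634  0.0382] n 43 mid-extent [ 0.5998 -0.0635] zt 0.03921930549578649
  knob [0.5975 0.0418 0.0375] n 47 mid-extent [0.5976 0.0404] zt 0.03936336949030528
  knob [ 0.5672 -0.0101  0.038 ] n 38 mid-extent [ 0.5675 -0.0099] zt 0.03927509009526561
  knob [ 0.5364 -0.0643  0.0379] n 45 mid-extent [ 0.5358 -0.063 ] zt 0.040191989960961495
scene rim [ 0.5691 -0.0107] 0.09360451228455709 407
  knob [0.6289 0.2911 0.0339] n 20 mid-extent [0.6295 0.2952] zt 0.035160047540800085
  knob [0.6014 0.0368 0.0351] n 40 mid-extent [0.6011 0.0406] zt 0.037622800657581494
  knob [ 0.5718 -0.014   0.0368] n 36 mid-extent [ 0.5699 -0.0118] zt 0.03839750725742784
  knob [ 0.54   -0.0675  0.0354] n 40 mid-extent [ 0.5392 -0.0637] zt 0.037304847430150306
  knob [ 0.6033 -0.0667  0.0357] n 48 mid-extent [ 0.6026 -0.0636] zt 0.03739025211389934
```

```bash
python3 -m jog '[[[0,0,40,0,0,0,42],[0,0,80,0,0,0,42],[0,0,110,0,0,0,42],[0,0,120,0,0,0,42],[0,0,120,0,0,0,42],[0,0,120,0,0,0,12],[0,0,120,0,0,0,12],[0,0,120,0,0,0,12],[0,0,120,0,0,0,12],[0,0,120,0,0,0,12]]]' 40; python3 -m jog '[[[0,0,0,0,0,0,12],[0,0,0,0,0,0,12],[0,0,-40,0,0,0,12],[0,0,-75,0,0,0,12],[-40,-15,-85,0,0,0,12],[-85,-31,-85,0,0,0,12],[-130,-47,-85,0,0,0,12],[-175,-63,-85,0,0,0,12],[-220,-79,-85,0,0,0,12],[-250,-91.5,-85,0,0,0,12]]]'; python3 -m jog '[[[-5.5,0,0,0,0,0,12],[-5.5,0,0,0,0,0,12],[-5.5,0,12,0,0,0,12],[-5.5,0,24,0,0,0,12],[-5.5,0,24,0,0,0,12],[-5.5,0,24,0,0,0,12]]]'; python3 held.py
```

```text
time: 48.0
position: [0.6282, 0.2958, -0.0226]
tool_rot: [2.221, 2.22, 0.001]
ft_force: [0.6, -1.7, 1.9]
grip_width: 0.238
grip_force: 40.0
time: 49.0
position: [0.5348, 0.0422, 0.0609]
tool_rot: [2.225, 2.218, -0.004]
ft_force: [0.2, -0.4, -0.1]
grip_width: 0.242
grip_force: 40.0
time: 49.6
position: [0.5357, 0.042, 0.037]
tool_rot: [-2.218, -2.223, 0.001]
ft_force: [0.9, 0.7, -0.9]
grip_width: 0.24
grip_force: 40.0
[0.5357 0.042  0.037 ] [ 0.9295  0.666  -0.9425] 39.99988853931427
n 169 plate z 0.07150051231963347 exp 0.07250394076984779 slopes [-0.0268  0.0451]
plate centre [0.538  0.0436] minus rim [-0.0315  0.0548] minus tcp [0.0024 0.0016]
```

Nominal again. Same slow descent, 1 mm further in.

```bash
python3 -m jog '[[[-1,0,8,0,0,0,12],[-1,0,16,0,0,0,12],[-1,0,24,0,0,0,12],[-1,0,32,0,0,0,12],[-1,0,38,0,0,0,12],[-1,0,38,0,0,0,12]]]'; python3 -m jog '[[[0,0,4,0,0,0,12],[0,0,8,0,0,0,12],[0,0,8,0,0,0,12]]]'; python3 -m jog '[[[0,0,4,0,0,0,12],[0,0,7,0,0,0,12],[0,0,7,0,0,0,12]]]'
```

```text
time: 50.25
position: [0.5354, 0.0394, -0.0013]
tool_rot: [-2.221, -2.22, 0.002]
ft_force: [-0.4, -0.6, -0.2]
grip_width: 0.244
grip_force: 40.0
time: 50.55
position: [0.5359, 0.0394, -0.0086]
tool_rot: [-2.221, -2.221, 0.001]
ft_force: [0.1, -0.2, -0.6]
grip_width: 0.244
grip_force: 40.0
time: 50.85
position: [0.5359, 0.0394, -0.0156]
tool_rot: [-2.221, -2.221, 0.001]
ft_force: [0.1, 0.3, -0.3]
grip_width: 0.24
grip_force: 40.0
```

```bash
python3 -m jog '[[[0,0,3,0,0,0,12],[0,0,3.5,0,0,0,12],[0,0,3.5,0,0,0,12],[0,0,3.5,0,0,0,36],[0,0,3.5,0,0,0,36],[0,0,3.5,0,0,0,36],[0,0,3.5,0,0,0,36],[0,0,3.5,0,0,0,36],[0,0,-35,0,0,0,36],[0,0,-80,0,0,0,36]]]'; python3 -m jog '[[[0,-40,-32,0,0,0,45],[0,-80,-32,0,0,0,45],[-45,-116,-32,0,0,0,45],[-90,-116,-32,0,0,0,45],[-138,-116,-32,0,0,0,45],[-186,-116,-32,0,0,0,45],[-234,-116,-32,0,0,0,45],[-259,-116,-32,0,0,0,45],[-259,-116,-32,0,0,0,45],[-259,-116,-32,0,0,0,45]]]'; python3 lids.py
python3 - <<'E'
from h import *
from scipy.optimize import least_squares
d=grab('top');e=grab('scene');a=d['image'][165:265,200:300];b=e['image'][160:260,205:305]
cv2.imwrite('pics/t5.png',cv2.resize(np.clip(np.hstack([a,b])[:,:,::-1].astype(float)*1.3,0,255).astype(np.uint8),(800,400),interpolation=cv2.INTER_CUBIC))
# tin lid: knob and plate
for n,g in(('top',d),('scene',e)):
    P=cloud(g);h=cv2.cvtColor(g['image'],cv2.COLOR_RGB2HSV)
    m=(np.hypot(P[...,0]-.42,P[...,1]+.22)<.05)&(P[...,2]>.018)&(P[...,2]<.045)&(h[...,1]>90);q=P[m];print(n,'knob',len(q),np.median(q,0) if len(q) else '')
    m=(np.hypot(P[...,0]-.42,P[...,1]+.22)<.12)&(P[...,2]>.006)&(P[...,2]<.014);q=P[m][:,:2];hl=cv2.convexHull(q.astype(np.float32))[:,0]
    print('plate',least_squares(lambda c:np.hypot(*(hl-c).T)-.104,[.42,-.22],loss='soft_l1',f_scale=.001).x,len(q))
print(ctrl.get_state()['position'])
E
```

```text
time: 51.85
position: [0.5344, 0.0395, 0.0642]
tool_rot: [-2.218, -2.219, 0.004]
ft_force: [1.2, -1.5, -0.1]
grip_width: 0.411
grip_force: 0.0
time: 52.85
position: [0.4202, -0.2191, 0.0966]
tool_rot: [-2.222, -2.22, -0.002]
ft_force: [1.0, -0.0, 0.3]
grip_width: 0.517
grip_force: 0.0
top rim [ 0.5681 -0.0114] 0.08663780157760798 373
  knob [ 0.5977 -0.0635  0.0376] n 41 mid-extent [ 0.5982 -0.0635] zt 0.03885430495995003
  knob [0.5957 0.0417 0.0373] n 39 mid-extent [0.5958 0.0406] zt 0.03870313319832982
  knob [ 0.5669 -0.01    0.0381] n 38 mid-extent [ 0.5672 -0.01  ] zt 0.03969100673592179
  knob [ 0.5352 -0.0644  0.0377] n 38 mid-extent [ 0.5354 -0.0644] zt 0.03887837765749722
  knob [0.5339 0.0403 0.0374] n 40 mid-extent [0.534  0.0403] zt 0.039390341321503375
scene rim [ 0.569  -0.0117] 0.09267986633074358 432
  knob [0.5386 0.0385 0.036 ] n 33 mid-extent [0.5376 0.0408] zt 0.03837260306785704
  knob [0.6006 0.0368 0.0364] n 35 mid-extent [0.5997 0.0401] zt 0.037625267109106894
  knob [ 0.5714 -0.0141  0.0352] n 37 mid-extent [ 0.5702 -0.0111] zt 0.03747004120424887
  knob [ 0.5406 -0.0681  0.0358] n 32 mid-extent [ 0.5393 -0.0658] zt 0.03782925039442431
  knob [ 0.6028 -0.0677  0.0362] n 35 mid-extent [ 0.6029 -0.0646] zt 0.037235065379072826
top knob 1 [ 0.42054783 -0.20846682  0.02423786]
plate [ 0.42332901 -0.20793651] 1615
scene knob 49 [ 0.42670354 -0.2217521   0.03237013]
plate [ 0.42338315 -0.21953568] 2781
[ 0.42049026 -0.21806714  0.09691641]
```

View pics/t5.png

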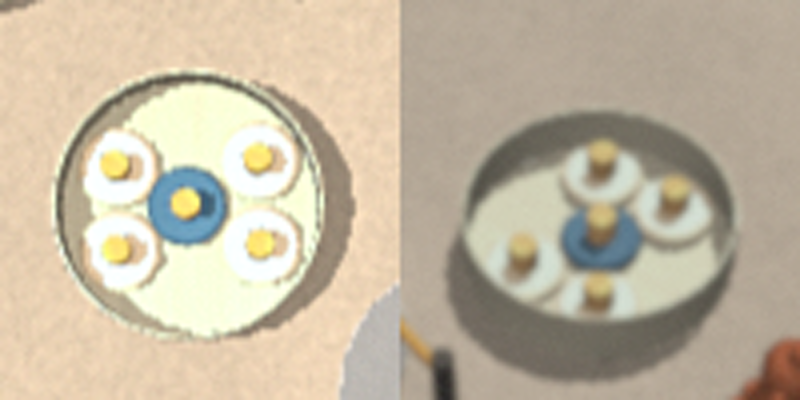

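All five lids lie flat: knob tops at 37–39 mm, the white pairs about 62 mm apart, the blue one in the middle. The two empty places, front and back, are whole ones. Next I fetch the clear lid and bring it back the same way it came.

```bash
python3 -m jog '[[[0,0,40,0,0,0,45],[0,0,80,0,0,0,45],[0,0,110,0,0,0,45],[0,0,119,0,0,0,45],[0,0,119,0,0,0,45],[0,0,119,0,0,0,45],[0,0,119,0,0,0,14],[0,0,119,0,0,0,14],[0,0,119,0,0,0,14],[0,0,119,0,0,0,14]]]' 45; python3 -m jog '[[[0,0,0,0,0,0,14],[0,0,0,0,0,0,14],[0,0,0,0,0,0,14],[0,0,0,0,0,0,14],[0,0,-30,0,0,0,14],[0,0,-70,0,0,0,14],[0,0,-100,0,0,0,14],[0,0,-110,0,0,0,14],[0,0,-110,0,0,0,14]]]'; python3 -m jog '[[[45,5,0,0,0,0,14],[85,25,0,0,0,0,14],[120,55,0,0,0,0,14],[155,90,0,0,0,0,14],[190,120,0,0,0,0,14],[207.5,148,0,0,0,0,14],[207.5,148,0,0,0,0,14],[207.5,148,0,0,0,0,14],[207.5,148,30,0,0,0,14],[207.5,148,45,0,0,0,14]]]'
```

```text
time: 54.05
position: [0.4208, -0.22, -0.0215]
tool_rot: [2.221, 2.22, -0.0]
ft_force: [0.0, 0.1, 2.5]
grip_width: 0.26
grip_force: 45.0
time: 54.95
position: [0.4204, -0.2202, 0.0883]
tool_rot: [2.221, 2.219, -0.002]
ft_force: [0.4, -0.4, -2.5]
grip_width: 0.267
grip_force: 45.0
time: 55.95
position: [0.5654, -0.0141, 0.0397]
tool_rot: [-2.222, -2.217, 0.007]
ft_force: [-1.0, 0.2, -2.6]
grip_width: 0.264
grip_force: 45.0
```

```bash
python3 -m jog '[[[0,0,0,0,0,0,14],[0,0,0,0,0,0,14],[0,0,8,0,0,0,14],[0,0,16,0,0,0,14],[0,0,20,0,0,0,14],[0,0,20,0,0,0,14]]]'; python3 -m jog '[[[0,0,2,0,0,0,14],[0,0,4,0,0,0,14],[0,0,5,0,0,0,14],[0,0,5,0,0,0,14]]]'
```

```text
time: 56.55
position: [0.5677, -0.0121, 0.0221]
tool_rot: [-2.221, -2.221, 0.001]
ft_force: [-1.3, 0.4, -2.2]
grip_width: 0.262
grip_force: 45.0
time: 56.95
position: [0.5686, -0.012, 0.0195]
tool_rot: [2.221, 2.221, -0.001]
ft_force: [-3.6, -1.1, 8.7]
grip_width: 0.264
grip_force: 45.0
```

Measured height change is +41.0 mm from table to tin, so the lid is seated. Releasing and checking.

```bash
python3 -m jog '[[[0,0,0,0,0,0,50],[0,0,0,0,0,0,50],[0,0,0,0,0,0,50],[0,0,0,0,0,0,50],[0,0,0,0,0,0,50],[0,0,-40,0,0,0,50],[0,0,-85,0,0,0,50],[0,0,-130,0,0,0,50],[0,-40,-160,0,0,0,50],[0,-80,-180,0,0,0,50]]]' 20; python3 -m jog '[[[0,0,0,0,0,0,50],[0,0,0,0,0,0,50],[0,0,0,0,0,0,50]]]'
python3 - <<'E'
from h import *
from scipy.optimize import least_squares
np.set_printoptions(precision=4,suppress=True)
D={}
for n in('scene','top'):
    d=grab(n);D[n]=d;P=cloud(d)
    r=np.hypot(P[...,0]-.568,P[...,1]+.012);m=(r<.112)&(P[...,2]>.035)&(P[...,2]<.058);q=P[m]
    co=np.linalg.lstsq(np.c_[q[:,:2]-[.568,-.012],np.ones(len(q))],q[:,2],rcond=None)[0];hl=cv2.convexHull(q[:,:2].astype(np.float32))[:,0]
    print(n,len(q),'plane',co,'c',least_squares(lambda c:np.hypot(*(hl-c).T)-.104,[.568,-.012],loss='soft_l1',f_scale=.001).x)
    # peg: line by PCA of high points near the stand
    def box(x0,x1,y0,y1,z0,z1): return P[(P[...,0]>x0)&(P[...,0]<x1)&(P[...,1]>y0)&(P[...,1]<y1)&(P[...,2]>z0)&(P[...,2]<z1)]
    q=box(.53,.61,-.30,-.20,.172,.22);c=q.mean(0);v=np.linalg.svd(q-c)[2][0];v*=-np.sign(v[0]);t=(q-c)@v;print('peg',len(q),c,v,'ends',c+v*t.min(),c+v*t.max(),'yaw',np.degrees(np.arctan2(-v[1],-v[0])))
    q=box(.48,.56,-.43,-.36,.155,.19);
    if len(q)>5: print('scoop top',len(q),q.mean(0),cv2.minAreaRect(q[:,:2].astype(np.float32)*1000),q[:,2].max())
    for z in(.09,.10,.11,.12,.13,.14,.15,.16):
        q=box(.48,.57,-.43,-.36,z,z+.01)
        if len(q)>8: print(z,len(q),cv2.minAreaRect(q[:,:2].astype(np.float32)*1000))
print(ctrl.get_state()['position'])
E
```

```text
time: 57.95
position: [0.4919, -0.0105, 0.1988]
tool_rot: [-2.217, -2.224, -0.007]
ft_force: [-2.4, -1.2, 3.6]
grip_width: 0.576
grip_force: 0.0
time: 58.25
position: [0.4913, -0.0126, 0.1963]
tool_rot: [-2.221, -2.22, -0.001]
ft_force: [0.2, -1.2, 0.2]
grip_width: 0.573
grip_force: 0.0
scene 3200 plane [-0.0019  0.0008  0.0491] c [ 0.5696 -0.0113]
peg 91 [ 0.5803 -0.2533  0.1937] [-0.9469  0.1744  0.2702] ends [ 0.6106 -0.2589  0.185 ] [ 0.5499 -0.2477  0.2023] yaw -10.438745945994581
scoop top 127 [ 0.5261 -0.3939  0.1685] ((524.6780395507812, -392.6963806152344), (12.186363220214844, 37.86479949951172), 15.1666898727417) 0.17723187387121092
0.09 29 ((528.7507934570312, -393.9612731933594), (34.210445404052734, 10.605066299438477), 87.5718002319336)
0.1 31 ((528.2958374023438, -391.9648742675781), (7.984164714813232, 36.85666275024414), 3.0851142406463623)
0.11 30 ((529.0545043945312, -392.09820556640625), (10.465744972229004, 36.640357971191406), 2.67002272605896)
0.12 30 ((527.7191772460938, -391.4085998535156), (8.40700912475586, 36.75328826904297), 4.5540266036987305)
0.13 51 ((525.0228881835938, -392.4704284667969), (10.808106422424316, 38.41058349609375), 13.575996398925781)
0.14 24 ((527.32275390625, -392.1697082519531), (9.78878116607666, 36.208404541015625), 3.538963794708252)
0.15 27 ((528.7354736328125, -392.7271728515625), (8.888032913208008, 36.68264389038086), 1.4164385795593262)
0.16 40 ((528.7935791015625, -392.38104248046875), (8.931429862976074, 38.39934158325195), 3.6394338607788086)
top 1320 plane [-0.0026  0.0002  0.0501] c [ 0.5675 -0.0121]
peg 77 [ 0.5779 -0.2529  0.1958] [-0.9437  0.1866  0.2733] ends [ 0.609  -0.259   0.1868] [ 0.5483 -0.247   0.2044] yaw -11.183236473000676
scoop top 65 [ 0.5215 -0.3912  0.1726] ((521.9574584960938, -392.9939880371094), (9.621943473815918, 36.378639221191406), 16.572919845581055) 0.1773941192020998
[ 0.4912 -0.0114  0.1958]
```

The tin lid is level and seated, with its top at 49–50 mm all over. Peg and scoop are measured: the peg tip is at (0.549, -0.247, 0.203), stand yaw about -11°, scoop yaw about 16.5°. I'll check the decoys around the scoop before choosing a grasp across its edges.

Run:
```python
from h import *
np.set_printoptions(precision=4,suppress=True)
for n in('top','scene'):
    d=grab(n);P=cloud(d);h=cv2.cvtColor(d['image'],cv2.COLOR_RGB2HSV)
    T=(h[...,0]>75)&(h[...,0]<100)&(h[...,1]>120)&(P[...,0]>.4)&(P[...,0]<.7)&(P[...,2]>.01)
    B=(h[...,0]<18)&(h[...,1]>120)&(P[...,0]>.545)&(P[...,0]<.75)&(P[...,1]<-.36)&(P[...,2]>.01)
    S=(h[...,0]<18)&(h[...,1]>120)&(P[...,0]>.48)&(P[...,0]<.545)&(P[...,1]<-.36)&(P[...,1]>-.425)&(P[...,2]>.09)
    for k,m in(('turq',T),('big',B),('scoop',S)):
        q=P[m]
        if len(q)<5: print(n,k,len(q));continue
        t=q[q[:,2]>q[:,2].max()-.015];print(n,k,len(q),'zmax',q[:,2].max(),'min',q.min(0),'max',q.max(0),'toprect',cv2.minAreaRect(t[:,:2].astype(np.float32)*1000))
        if k=='scoop':
            for z in(.095,.115,.135,.155,.168):
                s=q[abs(q[:,2]-z)<.01]
                if len(s)>5: c,s_,a=cv2.minAreaRect(s[:,:2].astype(np.float32)*1000);print('   ',z,c,s_,a)
```

```text
top turq 179 zmax 0.17150965342744004 min [ 0.5119 -0.5005  0.0172] max [ 0.537  -0.4632  0.1715] toprect ((526.0228271484375, -484.760498046875), (10.292074203491211, 33.3715705871582), 29.018264770507812)
top big 465 zmax 0.22159345831713048 min [ 0.5771 -0.4381  0.0102] max [ 0.6316 -0.4056  0.2216] toprect ((605.4176025390625, -424.2341613769531), (13.793991088867188, 45.95634841918945), 62.49237060546875)
top scoop 84 zmax 0.1789311577258039 min [ 0.5121 -0.4095  0.0916] max [ 0.5288 -0.3746  0.1789] toprect ((521.7073974609375, -392.3169250488281), (9.649188995361328, 35.38844299316406), 16.455881118774414)
    0.115 (523.8027954101562, -385.3587341308594) (7.977827548980713, 25.600339889526367) 37.900604248046875
    0.135 (517.0776977539062, -376.1107177734375) (6.401577949523926, 0.6317383050918579) 17.431432723999023
    0.155 (516.9692993164062, -376.0641784667969) (8.822837829589844, 1.3814946413040161) 14.195481300354004
    0.168 (521.7073974609375, -392.3169250488281) (9.649188995361328, 35.38844299316406) 16.455881118774414
scene turq 403 zmax 0.17007604599951323 min 
[... 422 characters left out ...]
0.5149 -0.4114  0.0905] max [ 0.5343 -0.3757  0.1758] toprect ((524.9638061523438, -392.8371887207031), (10.844972610473633, 36.04325485229492), 18.562583923339844)
    0.095 (529.210205078125, -393.40924072265625) (8.992095947265625, 35.871585845947266) 2.6655032634735107
    0.115 (528.9929809570312, -394.6181640625) (6.162711143493652, 32.23716354370117) 8.638591766357422
    0.135 (526.9302978515625, -394.386962890625) (9.487430572509766, 31.3494930267334) 19.28363609313965
    0.155 (529.2818603515625, -395.2101135253906) (8.276561737060547, 30.158004760742188) 2.8260984420776367
    0.168 (524.9638061523438, -392.8371887207031) (10.844972610473633, 36.04325485229492) 18.562583923339844
```

```bash
python3 to.py .522 -.393 .20 16.8
```

```text
shift [-382.    30.    -6.1] turn [-0.3 -0.2 73.3] now [491.2 -11.1 195.9] t 58.45 F [ 0.4  0.8 -0.4] g 50.16713086497005 0.0
```

```bash
python3 -m jog '[[[-35,0,-6,0,0,8,60],[-75,5,-6,0,0,16,60],[-115,10,-6,0,0,24,60],[-155,14,-6,0,0,32,60],[-195,18,-6,0,0,40,60],[-235,22,-6,0,0,48,60],[-275,26,-6,0,0,56,60],[-315,30,-6,0,0,64,60],[-350,30,-6,0,0,72,60],[-382,30,-6,0,0,73.3,60]]]' 20; python3 -m jog '[[[0,0,0,0,0,0,60],[0,0,0,0,0,0,60],[0,0,0,0,0,0,60]]]'; python3 to.py .522 -.393 .098 16.8
```

```text
time: 59.45
position: [0.5216, -0.3954, 0.1998]
tool_rot: [-3.105, -0.451, 0.002]
ft_force: [-0.8, 0.3, 0.9]
grip_width: 0.689
grip_force: 0.0
time: 59.75
position: [0.5222, -0.392, 0.2017]
tool_rot: [-3.104, -0.461, -0.0]
ft_force: [-0.5, 1.1, -0.3]
grip_width: 0.69
grip_force: 0.0
shift [ -0.6   1.2 103.7] turn [-0.2 -0.   0.1] now [ 522.2 -392.   201.7] t 59.75 F [-0.5  1.1 -0.3] g 60.05750690193632 0.0
```

```bash
python3 -m jog '[[[0,1,35,0,0,0,60],[0,1,65,0,0,0,60],[0,1,85,0,0,0,60],[0,1,98,0,0,0,60],[0,1,103,0,0,0,60],[0,1,103,0,0,0,60],[0,1,103,0,0,0,30],[0,1,103,0,0,0,30],[0,1,103,0,0,0,30],[0,1,103,0,0,0,30]]]' 20; python3 -m jog '[[[0,0,0,0,0,0,30],[0,0,0,0,0,0,30],[0,0,0,0,0,0,30]]]'
```

```text
time: 60.75
position: [0.5218, -0.3955, 0.1006]
tool_rot: [3.108, 0.456, 0.002]
ft_force: [0.0, 0.9, 0.5]
grip_width: 0.413
grip_force: 7.0
time: 61.05
position: [0.5218, -0.3954, 0.1005]
tool_rot: [3.108, 0.456, 0.002]
ft_force: [-0.1, -0.4, 2.1]
grip_width: 0.413
grip_force: 20.1
```

Gripped at 36 mm. Lifting out and looking.

```bash
python3 -m jog '[[[0,0,-20,0,0,0,30],[0,0,-50,0,0,0,30],[0,0,-85,0,0,0,30],[0,0,-110,0,0,0,30],[0,0,-110,0,0,0,30],[0,0,-110,0,0,0,30],[0,0,-110,0,0,0,30]]]' 35
python3 - <<'E'
from h import *
np.set_printoptions(precision=4,suppress=True)
p=ctrl.get_state();print(p['grip_width']*87,p['grip_force']);p=p['position'];print(p)
d=grab('scene');P=cloud(d);h=cv2.cvtColor(d['image'],cv2.COLOR_RGB2HSV)
m=(h[...,0]<18)&(h[...,1]>110)&(abs(P[...,0]-p[0])<.035)&(abs(P[...,1]-p[1])<.04)&(P[...,2]>.09)&(P[...,2]<.32)
q=P[m];print(len(q),'z',q[:,2].min(),q[:,2].max(),'rel tcp real',q[:,2].min()-p[2]-.0395)
for z in np.arange(.11,.3,.02):
    s=q[abs(q[:,2]-z)<.01]
    if len(s)>4: print(round(z,3),s.mean(0)-p,len(s))
v,u=np.nonzero(m);v0,u0=int(v.mean()),int(u.mean())
cv2.imwrite('pics/s7.png',cv2.resize(np.clip(d['image'][max(v0-50,0):v0+50,max(u0-50,0):u0+70,::-1].astype(float)*1.6,0,255).astype(np.uint8),(720,600),interpolation=cv2.INTER_CUBIC))
E
```

```text
time: 61.75
position: [0.5205, -0.395, 0.2083]
tool_rot: [-3.106, -0.456, 0.003]
ft_force: [-0.1, -0.7, -0.7]
grip_width: 0.407
grip_force: 35.0
35.39902577805692 35.043408708879724
[ 0.5205 -0.395   0.2083]
404 z 0.11329039815898029 0.2860497841157285 rel tcp real -0.13447743104128432
0.13 [ 0.0084 -0.0044 -0.0765] 53
0.15 [ 0.0081 -0.0027 -0.0579] 66
0.17 [ 0.0077 -0.0037 -0.0383] 72
0.19 [ 0.0083 -0.003  -0.0178] 55
0.21 [ 0.0084 -0.0042  0.0015] 59
0.23 [ 0.0083 -0.0025  0.0212] 56
0.25 [ 0.0097 -0.0045  0.0382] 35
```

View pics/s7.png

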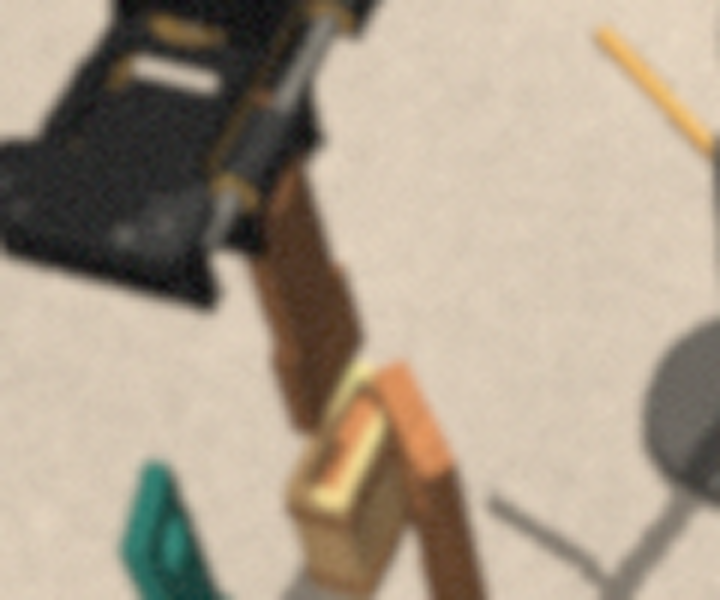

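The scoop is held vertical, with its bottom 134 mm below the TCP, so the hole is 6 mm above it. Now on to the pre-peg pose.

```bash
python3 to.py .512 -.241 .21 -10.8;python3 to.py .512 -.241 .155 -10.8
```

```text
shift [  36.1 -149.9   -1.6] turn [-0.1  0.1 27.5] now [ 520.5 -394.9  208.1] t 61.8 F [-0.4  0.2 -0.3] g 35.96433032488353 35.04353204858489
shift [  36.2 -149.8   53.4] turn [-0.1  0.1 27.5] now [ 520.5 -394.9  208.1] t 61.8 F [-0.4  0.2 -0.3] g 35.96433032488353 35.04353204858489
```

```bash
python3 -m jog '[[[8,-30,0,0,0,6,30],[16,-60,0,0,0,12,30],[23,-90,0,0,0,18,30],[30,-120,0,0,0,24,30],[36,-145,0,0,0,27.5,30],[36,-150,10,0,0,27.5,30],[36,-150,35,0,0,27.5,30],[36,-150,53,0,0,27.5,30],[36,-150,53,0,0,27.5,30],[36,-150,53,0,0,27.5,30]]]' 35
python3 - <<'E'
from h import *
np.set_printoptions(precision=4,suppress=True)
p=ctrl.get_state()['position'];print(p)
d=grab('scene');P=cloud(d);h=cv2.cvtColor(d['image'],cv2.COLOR_RGB2HSV)
m=(h[...,0]<18)&(h[...,1]>110)&(abs(P[...,0]-p[0])<.035)&(abs(P[...,1]-p[1])<.05)&(P[...,2]>.04)&(P[...,2]<.29)
q=P[m];print(len(q),'z',q[:,2].min(),q[:,2].max(),'rel tcp real',q[:,2].min()-p[2]-.0395)
for z in np.arange(.07,.25,.02):
    s=q[abs(q[:,2]-z)<.01]
    if len(s)>4: print(round(z,3),s.mean(0),cv2.minAreaRect(s[:,:2].astype(np.float32)*1000),len(s))
q=P[(P[...,0]>.535)&(P[...,0]<.61)&(P[...,1]>-.28)&(P[...,1]<-.225)&(P[...,2]>.18)&(P[...,2]<.215)];c=q.mean(0);v=np.linalg.svd(q-c)[2][0];t=(q-c)@v;print('peg',len(q),c+v*t.min(),c+v*t.max())
v0,u0=205,215
w=d['R']@np.r_[.54,-.245,.19]+d['t'];u0,v0=(w[:2]/w[2]*d['f']+[d['cx'],d['cy']]).astype(int)
cv2.imwrite('pics/s8.png',cv2.resize(np.clip(d['image'][v0-40:v0+40,u0-50:u0+46,::-1].astype(float)*1.6,0,255).astype(np.uint8),(720,600),interpolation=cv2.INTER_CUBIC))
E
```

```text
time: 62.8
position: [0.5123, -0.2418, 0.1563]
tool_rot: [-3.127, 0.296, 0.002]
ft_force: [-0.2, 0.2, 0.1]
grip_width: 0.405
grip_force: 35.0
[ 0.5123 -0.2418  0.1563]
500 z 0.07067669567071609 0.2817457778625836 rel tcp real -0.12511387870711885
0.07 [ 0.5182 -0.2469  0.0757] ((518.6648559570312, -244.86048889160156), (37.68670654296875, 5.468026638031006), 73.2669906616211) 24
0.09 [ 0.5193 -0.2445  0.0899] ((519.0541381835938, -243.7575225830078), (41.83891677856445, 6.837317943572998), 79.80464172363281) 64
0.11 [ 0.5188 -0.2469  0.1108] ((517.7565307617188, -244.81480407714844), (39.62630844116211, 8.826472282409668), 74.05867004394531) 74
0.13 [ 0.519  -0.2443  0.1299] ((519.5620727539062, -242.83436584472656), (37.195716857910156, 6.022856712341309), 75.2912368774414) 63
0.15 [ 0.5187 -0.2466  0.1506] ((518.336669921875, -245.21873474121094), (32.197166442871094, 8.14042854309082), 73.84575653076172) 56
0.17 [ 0.5191 -0.2457  0.1701] ((519.4152221679688, -245.82382202148438), (31.418466567993164, 4.840258598327637), 75.70549774169922) 57
0.19 [ 0.5184 -0.2436  0.1894] ((516.5343627929688, -246.0675811767578), (33.13075637817383, 9.264369010925293), 83.14710998535156) 69
0.21 [ 0.5202 -0.242   0.21  ] ((519.3358154296875, -245.4302215576172), (39.24467849731445, 5.985263824462891), 84.62825775146484) 36
0.23 [ 0.5199 -0.2364  0.2265] ((518.240234375, -243.54290771484375), (38.7249641418457, 10.51844596862793), 77.89774322509766) 44
peg 90 [ 0.5505 -0.2477  0.202 ] [ 0.6097 -0.259   0.1859]
```

View pics/s8.png

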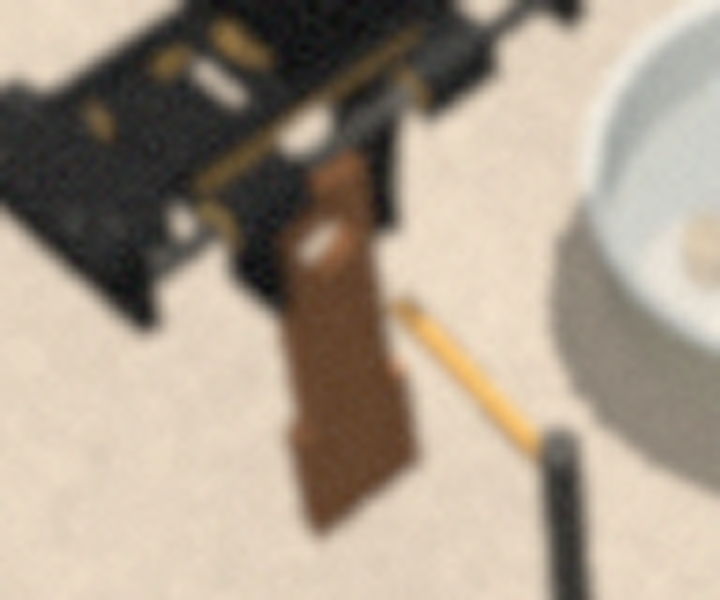

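The image shows the scoop upright before the peg, its hole at about (325,243) in the crop and the peg tip at (405,308). I'll cast the hole's ray onto the scoop's front face and compare with the peg line in the same view.

Run:
```python
from h import *
np.set_printoptions(precision=4,suppress=True)
d=grab('scene')
w=d['R']@np.r_[.54,-.245,.19]+d['t'];u0,v0=(w[:2]/w[2]*d['f']+[d['cx'],d['cy']]).astype(int)
n=np.array([.982,-.188,0])
tip=np.array([.5505,-.2477,.202]);ax=np.array([.0592,-.0113,-.0161]);ax/=np.linalg.norm(ax)
for pu,pv in((325,243),):
    o,r=ray(d,u0-50+pu/7.5-.4,v0-40+pv/7.5-.4); h=o+r*((np.array([.519,-.2445,.17])-o)@n)/(r@n)
    l=tip+ax*((h-tip)@ax); print('hole face pt',h,'peg line there',l,'diff',h-l,'tip dist',(tip-h)@n)
o,r=ray(d,u0-50+405/7.5-.4,v0-40+308/7.5-.4);print('tip pixel at plane y=-.2477',o+r*((-.2477-o[1])/r[1]))
```

```text
hole face pt [ 0.5191 -0.2441  0.207 ] peg line there [ 0.5204 -0.2419  0.2102] diff [-0.0013 -0.0021 -0.0032] tip dist 0.03153460000000001
tip pixel at plane y=-.2477 [ 0.5529 -0.2477  0.2019]
```

```bash
python3 -m jog '[[[0,-2,3,0,0,0,30],[8,-2,3,0,0,0,30],[16,-2,3,0,0,0,30],[24,-2,3,0,0,0,30],[30,-2,3,0,0,0,30],[36,-2,3,0,0,0,30],[42,-2,4.5,0,0,0,30],[42,-2,4.5,0,0,0,30]]]' 35
python3 - <<'E'
from h import *
d=grab('scene')
w=d['R']@np.r_[.555,-.25,.19]+d['t'];u0,v0=(w[:2]/w[2]*d['f']+[d['cx'],d['cy']]).astype(int)
cv2.imwrite('pics/s9.png',cv2.resize(np.clip(d['image'][v0-35:v0+35,u0-42:u0+42,::-1].astype(float)*1.6,0,255).astype(np.uint8),(720,600),interpolation=cv2.INTER_CUBIC))
E
```

```text
time: 63.7
position: [0.5551, -0.247, 0.1521]
tool_rot: [-3.127, 0.295, -0.0]
ft_force: [-0.0, -0.6, -1.0]
grip_width: 0.41
grip_force: 35.0
```

View pics/s9.png

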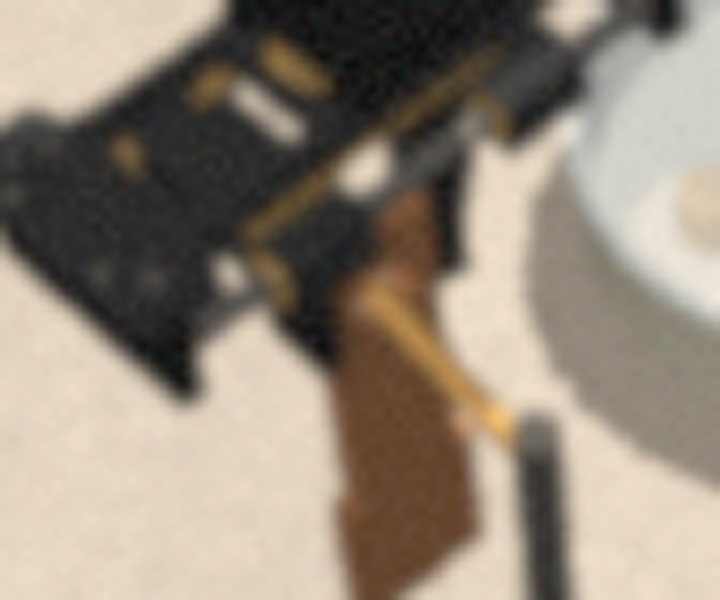

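The peg enters the hole at (370,290) with no contact force. I'll slide on along the peg's slope, then lower.

```bash
python3 -m jog '[[[6,0,1.7,0,0,0,30],[12,0,3.4,0,0,0,30],[18,0,5.1,0,0,0,30],[24,0,6.9,0,0,0,30],[24,0,6.9,0,0,0,30]]]' 35; python3 -m jog '[[[0,0,2,0,0,0,30],[0,0,4,0,0,0,30],[0,0,4,0,0,0,30]]]'; python3 -m jog '[[[0,0,1.5,0,0,0,30],[0,0,3,0,0,0,30],[0,0,3,0,0,0,30]]]'
```

```text
time: 64.25
position: [0.5787, -0.2514, 0.1451]
tool_rot: [-3.127, 0.295, -0.0]
ft_force: [-0.4, 0.2, -1.4]
grip_width: 0.407
grip_force: 35.0
time: 64.55
position: [0.5776, -0.2516, 0.1413]
tool_rot: [-3.127, 0.295, 0.001]
ft_force: [0.4, -0.1, -1.4]
grip_width: 0.409
grip_force: 35.0
time: 64.85
position: [0.5781, -0.2518, 0.1397]
tool_rot: [3.127, -0.296, 0.001]
ft_force: [-1.1, 0.3, 4.2]
grip_width: 0.408
grip_force: 35.1
```

It rests on the peg (+4 N). Releasing and rising straight up.

```bash
python3 -m jog '[[[0,0,0,0,0,0,60],[0,0,0,0,0,0,60],[0,0,0,0,0,0,60],[0,0,0,0,0,0,60],[0,0,0,0,0,0,60],[0,0,-10,0,0,0,60],[0,0,-30,0,0,0,60],[0,0,-60,0,0,0,60],[0,0,-100,0,0,0,60],[0,0,-120,0,0,0,60]]]' 35; python3 -m jog '[[[-40,0,0,0,0,0,60],[-80,0,0,0,0,0,60],[-110,-30,0,0,0,0,60],[-110,-70,0,0,0,0,60],[-110,-100,0,0,0,0,60],[-110,-100,0,0,0,0,60],[-110,-100,0,0,0,0,60],[-110,-100,0,0,0,0,60]]]'
python3 - <<'E'
from h import *
d=grab('scene');e=grab('top')
cv2.imwrite('pics/f.png',np.hstack([cv2.resize(d['image'][130:360,110:370,::-1],(420,371),interpolation=cv2.INTER_CUBIC),cv2.resize(e['image'][120:260,130:280+0,::-1][:, :],(380,371),interpolation=cv2.INTER_CUBIC)]))
E
```

```text
time: 65.85
position: [0.5794, -0.2516, 0.2632]
tool_rot: [3.126, -0.295, 0.008]
ft_force: [0.6, 0.1, 1.2]
grip_width: 0.691
grip_force: 0.0
time: 66.65
position: [0.4886, -0.1341, 0.2589]
tool_rot: [3.127, -0.298, 0.001]
ft_force: [-0.2, -0.2, -0.1]
grip_width: 0.688
grip_force: 0.0
```

View pics/f.png

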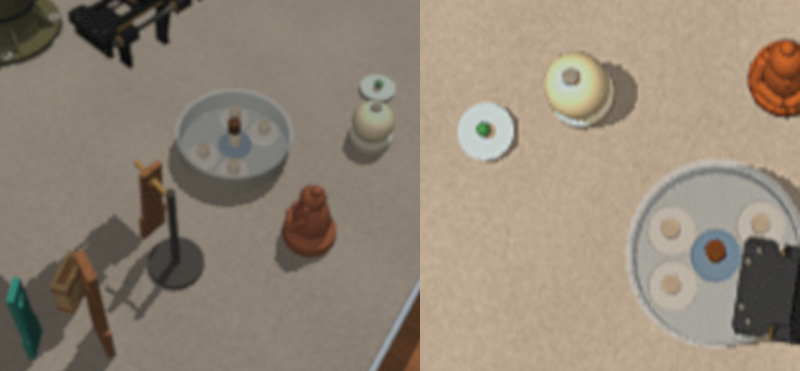

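The scoop hangs on the peg at (150,180), the tin is closed with the lids in honeycomb under it, and nothing else has moved. I'll let it settle, check the lid height and hand in.

```bash
python3 -m jog '[[[0,0,0,0,0,0,60],[0,0,0,0,0,0,60],[0,0,0,0,0,0,60],[0,0,0,0,0,0,60],[0,0,0,0,0,0,60],[0,0,0,0,0,0,60]]]'
python3 - <<'E'
from h import *
P=cloud(grab('scene'));r=np.hypot(P[...,0]-.568,P[...,1]+.012);q=P[(r<.112)&(P[...,2]>.035)&(P[...,2]<.058)]
co=np.linalg.lstsq(np.c_[q[:,:2]-[.568,-.012],np.ones(len(q))],q[:,2],rcond=None)[0];print(len(q),co)
if abs(co[2]-.0495)<.002 and abs(co[:2]).max()<.015: print(ctrl.close_job())
E
```

```text
time: 67.35
position: [0.4887, -0.1328, 0.2586]
tool_rot: [-3.128, 0.295, -0.001]
ft_force: [0.1, 0.3, 0.7]
grip_width: 0.69
grip_force: 0.0
3201 [-0.00116903  0.00206605  0.0490297 ]
the job is handed in; nothing more can be done
None
```

The job is done and handed in at about 67 s: the blue lid and the four white lids are packed honeycomb-fashion in the tin, the clear lid is back on and seated level, and the scoop hangs by its hole on the peg; one white lid caught on the tin's rim on its first two tries and went in cleanly on the third.

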